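# Rebuild the irrigation filter cartridge

### The arm

A 6-joint arm with a two-finger parallel gripper is mounted at the origin on the work surface. World frame = base frame: x ahead of the robot, y to its left, z up, the work surface at z = 0. Lengths are in m, angles in rad, forces in N, time in s.
With the tool pointing down it reaches from about 0.25 to 0.8 m from the base axis. Payload 8.5 kg.
Tool frame: the origin (TCP) lies midway between the tips of the shut fingers; the grasp point (between the pads) lies 19 mm behind it; z points along the fingers, x is the direction in which the jaws open and shut, and the axes are right-handed (so a half turn about z gives the same grasp; the last joint's range is limited). The gripper opens to 85 mm and grips with 20 to 120 N. Pads are 22 mm wide; open, the fingers measure 114 mm over their backs; the gripper's body (76 mm by 85 mm) begins 54 mm behind the grasp point. The pads swing forward as they close: fully open they stand 13 mm farther back than shut.
Start: joints at [1.307, 0.238, -0.013, 1.319, 0, 1.571], TCP at [0.137, 0.507, 0.205] pointing down, gripper open.
Joint ranges: [-2.66, 2.66], [-1.03, 1.9], [-1.14, 1.46], [-1.82, 2.27], [-1.45, 1.34], [-3.14, 3.14]. Speed limits (rad/s): [2.22, 2.22, 2.79, 3.14, 3.14, 3.14].

### API

Orientations are given as a rotation vector (axis times angle).
In Python, from workcell import ctrl, imaging gives the robot as it stands.
- The arm moves only by the tool servo_tool, never from a script. Its argument "increments" is a list of rows, each an object with "translation": the shift along the tool's x, y, z in units of 50 mm (1.0 is 50 mm), a list of three; "rot": the turn, a rotation vector about the tool's x, y, z in units of 8 degrees (1.0 is 8 degrees), a list of three; "gripper": the closure, from 0 (fully open) to 1 (shut). A call has 1 to 12 rows; each row is the pose to reach, as a shift and turn from the pose commanded when the call began, along the tool's axes at that moment; what a row does not reach only later rows make up. A row lasts 1/10 s, in which the tool goes at most 50 mm and 8.59 degrees, less where a joint would pass 70% of its speed; a pose out of reach is approached as far as the arm can. A call with a gripper value outside its range is refused whole. The fingers move at their own pace and stop on an object; "squeeze" is the grip in N (left out, the last holds). Time passes only in rows, so rows that repeat a pose let the fingers close. It gives the time, the measured TCP pose, the force and the opening at its end, in the units of the state.
- ctrl.read_state(): the state, without advancing time (a new reading comes with each control period).
- imaging.camera(name): name is "scene" or "side" or "wrist"; returns the picture (384x512x3 uint8, red, green, blue); there is no depth.
- imaging.camera_info(name): a dict with "fx", "fy", "cx", "cy" (pixels), "R" (3x3) and "t" (3): a world point X has camera coordinates R X + t; the wrist camera has in their place "T_tool_cam" (4x4, takes a point from camera to tool coordinates, whose origin is the TCP and whose axes are the tool frame's). Camera axes: x right, y down, z forward; pixel columns grow to the right and rows downward; lengths in m; the calibration is good to about 2 mm. A picture is of the moment at which its call begins: read the wrist's pose just before it. camera_info takes no time and is no camera call.
- ctrl.hand_in(): hands the job in, once; it reports no verdict.
The state is a dict: "time": time; "q": joint angles; "qvel": joint speeds; "tau": joint torques, N m; "ee_pos": TCP position; "tcp_rot": TCP orientation; "contact_force": force on the tool from outside, world axes, zero at the start; "moment": the same for the moment, N m; "width": finger opening in m.
Only numpy, scipy, OpenCV 4.12 (cv2) and the standard library are available. Lean on these libraries where they do the work, as an engineer would, in place of code of your own. Each camera call takes 0.05 s, during which the arm holds its last target.

### The job

Rebuild the irrigation filter on the potting bench: thread its three loose rings down the spindle of the filter base, first the tall smooth sleeve, then the ribbed disc pack, and last the low locking ring, teeth up. Each must go fully home, lying flat and close on the one below, and be let go. Leave the other things on the bench where they stand.

Things in the scene. Friction and masses are not known exactly. Their poses are not given: they have to be found in the camera images.
- filter_base: black plastic filter base fixed to the bench: round flange, 92 mm diameter, top 40 mm above the bench; 26 mm pipe stubs to +y and -y, ending 65 mm from the centre, below 32 mm height; upright spindle in the middle, 34 mm diameter, rising 88 mm above the flange, the last 12 mm tapering to 18 mm. Origin: centre of the underside, on the spindle axis; z up. May stand at any yaw
- seat (a point): centre of the flange's top face, on the spindle axis, 40 mm above the bench: where the underside of the sleeve comes to rest. The spindle tip is 88 mm above it. When the rings are home their undersides are 0, 42 and 66 mm above this point, and the top of the locking ring's body is 82 mm above it
- sleeve: tall smooth grey plastic ring, outer diameter 54 mm, bore 40 mm, 42 mm high, lying flat on the bench with its bore upright. Origin: centre of its underside; z along the bore, up
- disc_pack: grey plastic disc pack, a ring with five ribs round its outside, outer diameter 66 mm, bore 40 mm, 24 mm high, lying flat on the bench. Origin: centre of its underside; z along the bore, up
- lock_ring: low grey plastic locking ring, outer diameter 60 mm, bore 40 mm, body 16 mm high, with four teeth on its top face 6 mm taller (22 mm in all; the outside is smooth and round all the way), lying flat on the bench, teeth up. Origin: centre of its underside; z along the bore, up
- dibber: bystander: wooden dibber with a steel point, 150 mm long, 26 mm wide, 22 mm high, lying along its x axis. Origin: underside, near the middle
- seed_cup: bystander: small square white open cup, 60 x 60 x 50 mm. Origin: centre of the underside
- clay_pot: bystander: small terracotta pot, 68 mm across the rim, 62 mm high. Origin: centre of the underside
- flask: bystander: green flask, 70 mm diameter, 210 mm high. Origin: centre of the underside
- spray: bystander: white bottle, 60 mm diameter, 160 mm high. Origin: centre of the underside
Mind the look-alikes: they are no part of the job. Several things have the shape of the filter_base; the one meant has the colours described above.

How it is judged:
On the way, in this order (a step that is already met when the one before it is completed fails the run):
1. the sleeve is home on the flange (z of sleeve in the frame of filter_base between 0.036 and 0.044 m and horizontal distance between sleeve and seat below 0.007 m and angle between the z axis of sleeve and the z axis of filter_base, either way round below 0.08 rad), for 0.2 s.
2. the disc pack is home on the sleeve (z of disc_pack in the frame of filter_base between 0.078 and 0.086 m and horizontal distance between disc_pack and seat below 0.007 m and angle between the z axis of disc_pack and the z axis of filter_base, either way round below 0.08 rad), for 0.2 s.
3. the locking ring is home on the disc pack (z of lock_ring in the frame of filter_base between 0.102 and 0.11 m and horizontal distance between lock_ring and seat below 0.007 m and angle between the z axis of lock_ring and the z axis of filter_base, either way round below 0.08 rad), for 0.2 s.
At the end, for the whole second after the job is handed in: Sleeve, disc pack and locking ring are on the spindle in this order from the bottom, each within 4 mm of its home height (undersides 0, 42 and 66 mm above the flange), within 7 mm of the spindle axis and within 0.08 rad of flat, the locking ring teeth up, all at rest (all of step 1 and all of step 2 and all of step 3 and angle between lock_ring's own z axis and vertical below 0.08 rad and linear speed of each of sleeve, disc_pack, lock_ring below 0.02 m/s); the robot touches nothing.
It fails at once if a bystander (dibber, seed cup, clay pot, flask or bottle) is moved by more than 40 mm or a standing one is tipped (distance of any of dibber, seed_cup, clay_pot, flask, spray from where it was at the start of the episode above 0.04 m or angle between any of seed_cup, clay_pot, flask, spray's own z axis and vertical above 0.5 rad).
It also fails if it takes over 67 s, if anything falls off the work surface, if the arm or the gripper's body presses on something with over 40 N, if the wrist force passes 120 N, or if a joint passes its speed limit or range.

## Working session

There is one attempt and no reset: what is moved stays moved. The work goes in short steps, Python scripts to look and compute and a tool call to move; the robot and the scene stay as the last step left them, time stands still between calls to the robot, and variables do not carry over. Pictures are saved under pics/ and viewed, and the job is handed in when it is done.

Besides the shell and the picture viewer there is one more tool, called after "Emit:" as a command line: name --argument value ..., lists and objects as JSON in quotes. servo_tool: Moves the arm, as the interface text tells. Its arguments: {"type":"object","properties":{"increments":{"type":"array"},"squeeze":{"type":"number"}},"required":["increments"]}

```bash
ls; mkdir -p pics; python3 - <<'E'
from workcell import ctrl, imaging
import cv2, json
print(ctrl.read_state())
for n in ("scene","side","wrist"):
    im=imaging.camera(n); cv2.imwrite(f"pics/{n}0.png",im[:,:,::-1]); print(n,imaging.camera_info(n))
E
```

```text
pics
{'time': 0.0, 'q': array([ 1.30701086e+00,  2.38769536e-01, -1.42165243e-02,  1.31923174e+00,
        2.06134715e-05,  1.57079676e+00]), 'qvel': array([ 9.80997373e-04, -3.47307682e-04,  1.51502403e-05, -2.63322504e-04,
        3.77424580e-04,  1.45269745e-04]), 'tau': array([-1.31547545e-04, -5.38783407e+01,  3.46439552e+01,  1.80965709e-02,
        1.21132648e-04,  8.01030069e-06]), 'ee_pos': array([0.13676347, 0.50640953, 0.20459826]), 'tcp_rot': array([ 2.49361783e+00,  1.90948810e+00, -1.79198494e-03]), 'contact_force': array([0.55198369, 0.79984483, 0.09373803]), 'moment': array([-0.02761709,  0.02224031, -0.02294275]), 'width': 0.08545747445047241}
scene {'fx': 422.20073324790985, 'fy': 422.20073324790985, 'cx': 254.67953317177162, 'cy': 192.3111026664358, 'R': array([[ 6.57821899e-01,  7.53173449e-01,  3.22654191e-04],
       [ 6.37953678e-01, -5.56961100e-01, -5.31798305e-01],
       [-4.00356658e-01,  3.50034410e-01, -8.46870981e-01]]), 't': array([-0.49662565, -0.2680104 ,  1.52232677])}
side {'fx': 410.0486847737221, 'fy': 410.0486847737221, 'cx': 249.08995550398717, 'cy': 187.13175993374344, 'R': array([[ 0.71275441, -0.70122555, -0.01624432],
       [-0.48565385, -0.47666373, -0.73275646],
       [ 0.50608447,  0.53016452, -0.68029706]]), 't': array([-0.32496973,  0.41704294,  0.97091304])}
wrist {'fx': 280.619121901585, 'fy': 280.619121901585, 'cx': 257.4862825682812, 'cy': 191.05552939324463, 'T_tool_cam': array([[ 9.99999885e-01, -3.68725996e-04, -3.05890176e-04,
         2.48594927e-04],
       [ 4.42987800e-04,  9.54795561e-01,  2.97262913e-01,
        -7.66586982e-02],
       [ 1.82454018e-04, -2.97263015e-01,  9.54795615e-01,
        -1.68741446e-01],
       [ 0.00000000e+00,  0.00000000e+00,  0.00000000e+00,
         1.00000000e+00]])}
```

View pics/scene0.png

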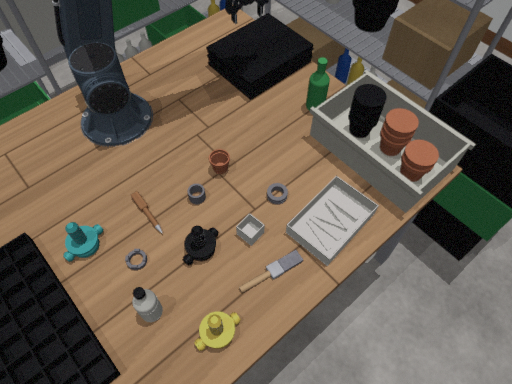

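View pics/side0.png

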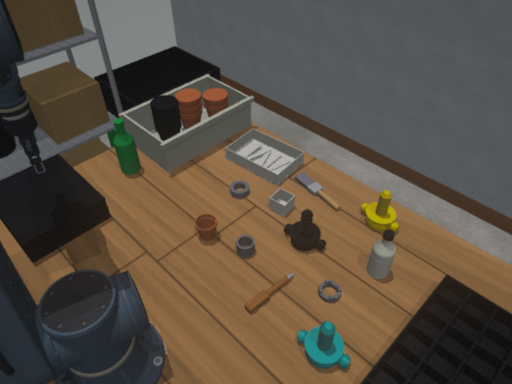

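View pics/wrist0.png

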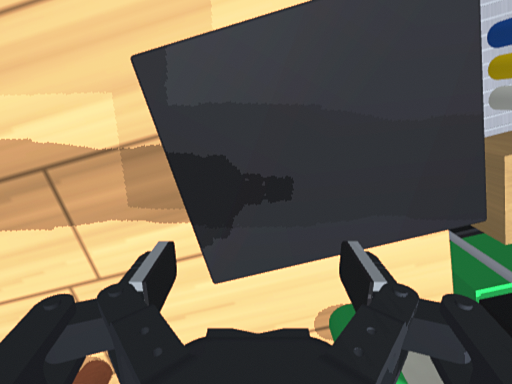

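The black base is at scene (200,243) and side (306,235). The three rings are at scene (196,194), (277,193) and (136,259). I'll enlarge these areas to identify each one.

```bash
python3 - <<'E'
import cv2, numpy as np
s=cv2.imread("pics/scene0.png"); d=cv2.imread("pics/side0.png")
def crop(im,u,v,n=28,k=7): return cv2.resize(im[v-n:v+n,u-n:u+n],None,fx=4.7,fy=4.7,interpolation=cv2.INTER_CUBIC)
a=np.hstack([crop(s,*p) for p in((196,194),(277,193),(136,259))])
b=np.hstack([crop(d,*p) for p in((245,246),(240,188),(330,291))])
o=np.vstack([a,b]);print(o.shape);cv2.imwrite("pics/crops.png",o)
a=np.hstack([crop(s,200,243,35),crop(d,306,232,35)])
cv2.imwrite("pics/crops2.png",a)
E
```

```text
(526, 789, 3)
```

View pics/crops.png

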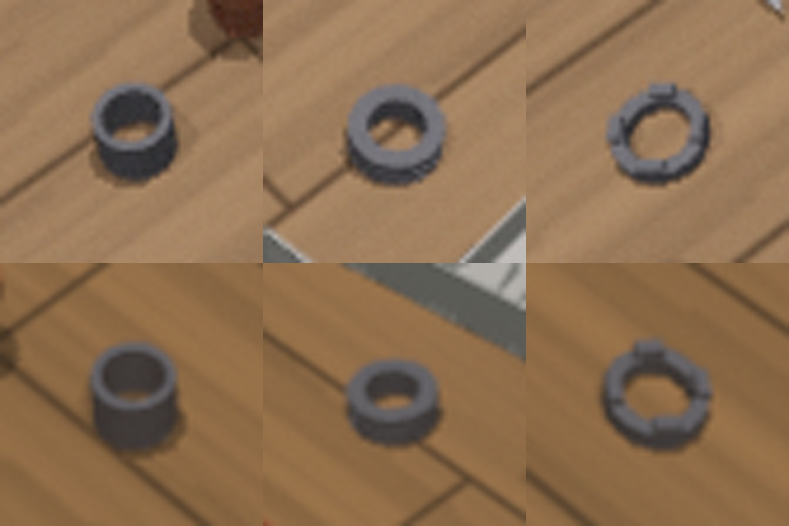

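View pics/crops2.png

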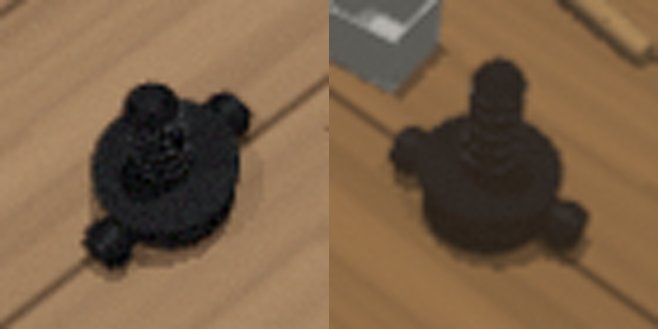

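```bash
cat > h.py <<'E'
import cv2, numpy as np
from workcell import ctrl, imaging
from scipy.spatial.transform import Rotation as Rn
def mask(im,kind):
    f=im.astype(int); hsv=cv2.cvtColor(im,cv2.COLOR_RGB2HSV)
    if kind=='black': m=(hsv[...,2]<62)
    else: m=(hsv[...,1]<75)
    return m.astype(np.uint8)
def blob(im,u,v,n,kind):
    m=mask(im,kind); w=np.zeros_like(m); w[v-n:v+n,u-n:u+n]=m[v-n:v+n,u-n:u+n]
    cs,_=cv2.findContours(w,cv2.RETR_EXTERNAL,cv2.CHAIN_APPROX_NONE)
    return max(cs,key=cv2.contourArea)
def hullc(c):
    M=cv2.moments(cv2.convexHull(c)); return np.array([M['m10']/M['m00'],M['m01']/M['m00']])
def ray(p,ci,pose=None):
    d=np.array([(p[0]-ci['cx'])/ci['fx'],(p[1]-ci['cy'])/ci['fy'],1.])
    if pose is None: R=np.array(ci['R']); return -R.T@ci['t'], R.T@d
    T=pose@ci['T_tool_cam']; return T[:3,3],T[:3,:3]@d
def plane(o,d,z): return o+d*(z-o[2])/d[2]
def tri(r1,r2):
    A=np.stack([r1[1],-r2[1]],1); s=np.linalg.lstsq(A,r2[0]-r1[0],rcond=None)[0]
    a=r1[0]+s[0]*r1[1]; b=r2[0]+s[1]*r2[1]; return (a+b)/2, np.linalg.norm(a-b)
def toolpose(st):
    T=np.eye(4); T[:3,:3]=Rn.from_rotvec(st['tcp_rot']).as_matrix(); T[:3,3]=st['ee_pos']; return T
E
python3 - <<'E'
from h import *
I={n:cv2.imread(f"pics/{n}0.png")[:,:,::-1].copy() for n in("scene","side")}
C={n:imaging.camera_info(n) for n in I}
for nm,h,a,b,n,k in(("sleeve",.042,(196,194),(245,246),16,'g'),("pack",.024,(277,193),(240,188),15,'g'),("lock",.018,(136,259),(330,291),16,'g')):
    rs=[]
    for cam,p in(("scene",a),("side",b)):
        c=blob(I[cam],*p,n,k); m=hullc(c); r=ray(m,C[cam]); rs.append(r)
        print(nm,cam,m.round(1),cv2.boundingRect(c),plane(*r,h/2).round(4))
    print('  tri',*tri(*rs))
rs=[]
for cam,p in(("scene",(200,243)),("side",(306,232))):
    c=blob(I[cam],*p,33,'black'); print(cam,cv2.boundingRect(c),hullc(c))
    top=c[:,0,:][c[:,0,1]<c[:,0,1].min()+4]; print(top[:,0].min(),top[:,0].max(),top[:,1].min())
E
```

```text
sleeve scene [196.1 193.2] (187, 183, 19, 22) [0.4564 0.0163 0.021 ]
sleeve side [245.  245.7] (236, 235, 19, 23) [0.4571 0.0179 0.021 ]
  tri [0.4566438  0.01667272 0.02188918] 0.0012824013949087102
pack scene [276.9 193. ] (267, 183, 21, 21) [0.6188 0.2123 0.012 ]
pack side [239.2 189. ] (230, 180, 19, 19) [0.6187 0.213  0.012 ]
  tri [0.61867403 0.21265634 0.01197328] 0.0006507346606662165
lock scene [135.8 258.8] (125, 248, 22, 22) [ 0.5142 -0.2467  0.009 ]
lock side [329.5 290.6] (319, 279, 23, 24) [ 0.5164 -0.2452  0.009 ]
  tri [ 0.51517245 -0.24639276  0.01119545] 0.0009260003849044785
scene (183, 226, 35, 39) [199.62067235 244.47449406]
192 215 226
side (284, 210, 42, 41) [304.8723827  232.70716797]
302 311 210
```

```bash
python3 - <<'E'
from h import *
C={n:imaging.camera_info(n) for n in("scene","side")}
a=ray((197.5,227.8),C['scene']);b=ray((307,211.5),C['side'])
print(plane(*a,.128),plane(*b,.128),tri(a,b))
for p in((0.58,-.04,0),(0.58,-.04,.04),(.58,-.04,.128)):
  print([ (lambda q:(q[0]/q[2]*c['fx']+c['cx'],q[1]/q[2]*c['fy']+c['cy']))(c['R']@np.array(p)+c['t']) for c in C.values()])
# other things
for n,p,q,z in(("pot",(220,162),(206,227),.031),("cup",(250,230),(283,202),.025),("dib",(147,213),(270,292),.011),("spray",(147,305),(381,258),.08),("flask",(318,88),(126,147),.105)):
  print(n,plane(*ray(p,C['scene']),z).round(3),plane(*ray(q,C['side']),z).round(3))
E
```

```text
[ 0.60913003 -0.07816607  0.128     ] [ 0.60558427 -0.08184598  0.128     ] (array([ 0.60809998, -0.07871847,  0.12487272]), np.float64(0.002542161785054017))
[(np.float64(206.63520789551382), np.float64(233.42922877117573)), (np.float64(287.50679600751414), np.float64(238.06653908170117))]
[(np.float64(205.3294698903964), np.float64(227.32080132691704)), (np.float64(288.14737240057326), np.float64(229.32279267875532))]
[(np.float64(202.19018031821741), np.float64(212.63475979100474)), (np.float64(289.66278196052684), np.float64(208.63773929182824))]
pot [0.417 0.145 0.031] [0.419 0.147 0.031]
cup [0.667 0.058 0.025] [0.666 0.057 0.025]
dib [ 0.409 -0.138  0.011] [ 0.4   -0.136  0.011]
spray [ 0.678 -0.298  0.08 ] [ 0.649 -0.303  0.08 ]
flask [0.438 0.567 0.105] [0.424 0.572 0.105]
```

All three rings are identified: the sleeve, the pack and the lock ring with its teeth up. The two-view heights agree to 1–3 mm. The base is near (0.607,-0.08). Next I'll refine with the wrist camera directly above each thing, starting at the sleeve.

```bash
cat >> h.py <<'E'
def go(x,y,z,yaw=np.pi/2):
    st=ctrl.read_state(); T=toolpose(st); 
    c,s=np.cos(yaw),np.sin(yaw); G=np.array([[c,s,0],[s,-c,0],[0,0,-1.]])
    t=T[:3,:3].T@(np.array([x,y,z])-T[:3,3])/.05
    r=np.degrees(Rn.from_matrix(T[:3,:3].T@G).as_rotvec())/8
    print('t',st['time'].__round__(2),'tcp',T[:3,3].round(4),'w',round(st['width'],4),'F',np.round(st['contact_force'],1),'| trans',t.round(3),'rot',r.round(3))
E
python3 - <<'E'
from h import *
go(.5335,.017,.2)
print(ctrl.read_state()['q'].round(3))
C=imaging.camera_info('scene')
for p in((287,225),(326,262),(340,182)): print(plane(*ray(p,C),.04).round(3))
E
```

```text
t 0.15 tcp [0.1368 0.5065 0.2047] w 0.085 F [0.2 0.1 0.3] | trans [-7.382 10.212  0.103] rot [-1.000e-03  8.000e-03 -1.889e+00]
[ 1.307  0.239 -0.014  1.319 -0.     1.571]
[0.732 0.146 0.04 ]
[0.889 0.148 0.04 ]
[0.731 0.377 0.04 ]
```

Emit:
servo_tool --increments '[{"translation": [-0.6, 0.8, 0], "rot": [0, 0, -0.3], "gripper": 0}, {"translation": [-1.2, 1.7, 0], "rot": [0, 0, -0.6], "gripper": 0}, {"translation": [-1.8, 2.5, 0], "rot": [0, 0, -0.9], "gripper": 0}, {"translation": [-2.4, 3.4, 0], "rot": [0, 0, -1.2], "gripper": 0}, {"translation": [-3.0, 4.2, 0], "rot": [0, 0, -1.5], "gripper": 0}, {"translation": [-3.6, 5.0, 0], "rot": [0, 0, -1.89], "gripper": 0}, {"translation": [-4.2, 5.9, 0], "rot": [0, 0, -1.89], "gripper": 0}, {"translation": [-4.8, 6.7, 0], "rot": [0, 0, -1.89], "gripper": 0}, {"translation": [-5.5, 7.6, 0], "rot": [0, 0, -1.89], "gripper": 0}, {"translation": [-6.1, 8.5, 0], "rot": [0, 0, -1.89], "gripper": 0}, {"translation": [-6.7, 9.3, 0.05], "rot": [0, 0, -1.89], "gripper": 0}, {"translation": [-7.38, 10.2, 0.1], "rot": [0, 0, -1.89], "gripper": 0}]'

```text
time: 1.35
ee_pos: [0.5157, 0.039, 0.2014]
tcp_rot: [2.222, 2.221, 0.0]
contact_force: [1.6, 0.4, -0.4]
width: 0.0855
```

```bash
python3 - <<'E'
from h import *
go(.5335,.017,.2)
print(ctrl.read_state()['q'].round(3))
E
```

```text
t 1.35 tcp [0.5157 0.039  0.2014] w 0.0855 F [ 1.6  0.4 -0.4] | trans [-0.439  0.356  0.027] rot [ 0.001 -0.    -0.001]
[ 0.075  0.226 -0.04   1.305  0.     0.076]
```

Emit:
servo_tool --increments '[{"translation": [0, 0, 0], "rot": [0, 0, 0], "gripper": 0}, {"translation": [0, 0, 0], "rot": [0, 0, 0], "gripper": 0}, {"translation": [0, 0, 0], "rot": [0, 0, 0], "gripper": 0}]'

```text
time: 1.65
ee_pos: [0.514, 0.0414, 0.2012]
tcp_rot: [-2.221, -2.221, 0.001]
contact_force: [-0.9, -0.2, 0.3]
width: 0.0856
```

```bash
python3 - <<'E'
from h import *
go(.5335,.017,.2)
im=imaging.camera('wrist'); cv2.imwrite("pics/w1.png",im[:,:,::-1])
E
```

```text
t 1.65 tcp [0.514  0.0414 0.2012] w 0.0856 F [-0.9 -0.2  0.3] | trans [-0.489  0.389  0.024] rot [-0.007 -0.001  0.002]
```

View pics/w1.png

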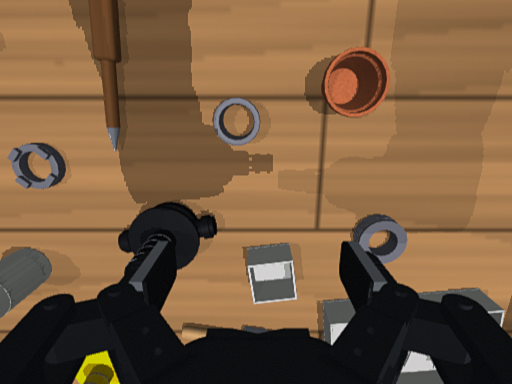

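The wrist image shows the sleeve at (237,121), the base at (165,238), the lock ring at (37,166) and the pack at (380,238).

```bash
python3 - <<'E'
from h import *
im=cv2.imread("pics/w1.png")[:,:,::-1].copy(); ci=imaging.camera_info('wrist'); T=toolpose(ctrl.read_state())
for nm,p,n,z in(("sleeve",(237,121),30,.021),("lock",(37,166),34,.009),("pack",(384,240),30,.012)):
    c=blob(im,*p,n,'g'); m=hullc(c); print(nm,m.round(1),cv2.boundingRect(c),plane(*ray(m,ci,T),z).round(4))
m=mask(im,'black')[195:280,110:225]; print(m.sum())
E
```

```text
sleeve [236.2 121. ] (213, 97, 47, 49) [0.4574 0.0163 0.021 ]
lock [ 36.2 165.4] (7, 143, 59, 46) [ 0.5148 -0.248   0.009 ]
pack [377.8 242.3] (354, 214, 53, 56) [0.6248 0.2126 0.012 ]
4744
```

Emit:
servo_tool --increments '[{"translation": [-0.25, -0.57, 0.4], "rot": [0, 0, 0], "gripper": 0}, {"translation": [-0.5, -1.135, 0.8], "rot": [0, 0, 0], "gripper": 0}, {"translation": [-0.5, -1.135, 1.4], "rot": [0, 0, 0], "gripper": 0}, {"translation": [-0.5, -1.135, 2.0], "rot": [0, 0, 0], "gripper": 0}, {"translation": [-0.5, -1.135, 2.6], "rot": [0, 0, 0], "gripper": 0}, {"translation": [-0.5, -1.135, 3.1], "rot": [0, 0, 0], "gripper": 0}, {"translation": [-0.5, -1.135, 3.5], "rot": [0, 0, 0], "gripper": 0}, {"translation": [-0.5, -1.135, 3.7], "rot": [0, 0, 0], "gripper": 0}, {"translation": [-0.5, -1.135, 3.7], "rot": [0, 0, 0], "gripper": 0}, {"translation": [-0.5, -1.135, 3.7], "rot": [0, 0, 0], "gripper": 0}]'

```text
time: 2.7
ee_pos: [0.4583, 0.0165, 0.0172]
tcp_rot: [2.22, 2.222, 0.001]
contact_force: [-0.7, 0.2, 0.6]
width: 0.0856
```

```bash
python3 - <<'E'
from h import *
go(.4572,.0165,.016)
im=imaging.camera('wrist'); cv2.imwrite("pics/w2.png",im[:,:,::-1])
E
```

```text
t 2.7 tcp [0.4583 0.0165 0.0172] w 0.0856 F [-0.7  0.2  0.6] | trans [ 0.    -0.022  0.025] rot [0.006 0.    0.008]
```

View pics/w2.png

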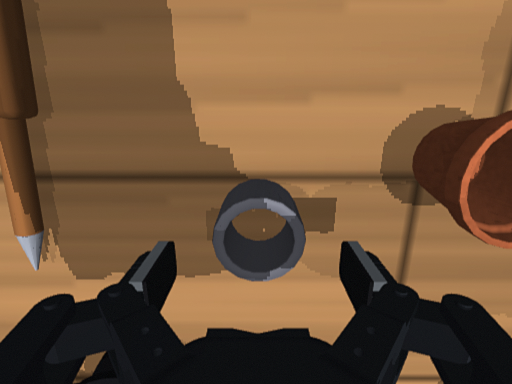

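The sleeve is centred between the fingers, with its top ring at about (259,238). Closing.

Emit:
servo_tool --increments '[{"translation": [0, 0, 0], "rot": [0, 0, 0], "gripper": 1}, {"translation": [0, 0, 0], "rot": [0, 0, 0], "gripper": 1}, {"translation": [0, 0, 0], "rot": [0, 0, 0], "gripper": 1}, {"translation": [0, 0, 0], "rot": [0, 0, 0], "gripper": 1}, {"translation": [0, 0, 0], "rot": [0, 0, 0], "gripper": 1}, {"translation": [0, 0, 0], "rot": [0, 0, 0], "gripper": 1}, {"translation": [0, 0, 0], "rot": [0, 0, 0], "gripper": 1}, {"translation": [0, 0, 0], "rot": [0, 0, 0], "gripper": 1}]' --squeeze 40

```text
time: 3.55
ee_pos: [0.4579, 0.0159, 0.0164]
tcp_rot: [-2.221, -2.221, 0.0]
contact_force: [-0.1, -0.8, 0.9]
width: -0.0001
```

```bash
python3 - <<'E'
from h import *
go(.608+.077,-.08,.23)
im=imaging.camera('wrist'); cv2.imwrite("pics/w3.png",im[:,:,::-1])
E
```

```text
t 3.55 tcp [0.4579 0.0159 0.0164] w -0.0001 F [-0.1 -0.8  0.9] | trans [-1.919  4.541 -4.272] rot [-0.001  0.001  0.   ]
```

View pics/w3.png

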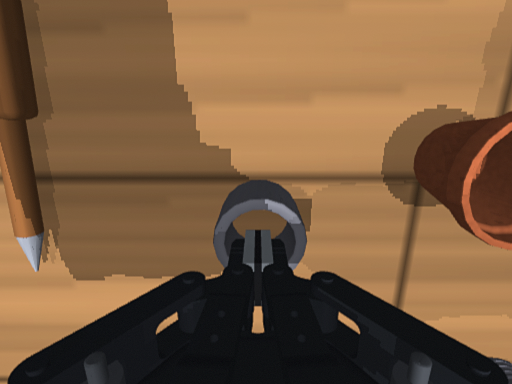

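The fingers shut without catching the sleeve: width is 0, and in the image they seem to pass above its rim. I'll check the fingertip height from the side before going on.

```bash
python3 - <<'E'
from h import *
for n,(u,v) in(("side",(245,240)),("scene",(196,190))):
    im=imaging.camera(n); ci=imaging.camera_info(n)
    im=im.copy()
    cv2.imwrite(f"pics/{n}1.png",cv2.resize(im[v-50:v+40,u-50:u+50],None,fx=6,fy=6,interpolation=cv2.INTER_CUBIC)[:,:,::-1])
    q=ci['R']@ctrl.read_state()['ee_pos']+ci['t']; p=(q[0]/q[2]*ci['fx']+ci['cx'],q[1]/q[2]*ci['fy']+ci['cy']); print(n,p,((p[0]-u+50)*6,(p[1]-v+50)*6))
E
```

```text
side (np.float64(245.66412714365757), np.float64(246.94360752943004)) (np.float64(303.9847628619454), np.float64(341.66164517658024))
scene (np.float64(196.5006892570686), np.float64(194.38438894239232)) (np.float64(303.0041355424115), np.float64(326.3063336543539))
```

View pics/side1.png

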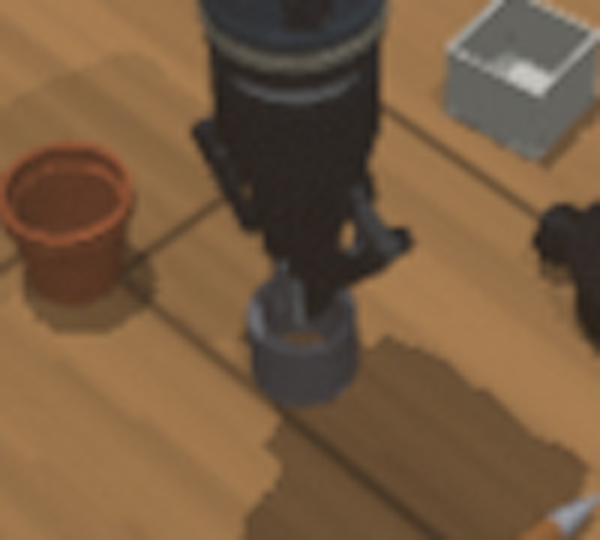

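View pics/scene1.png

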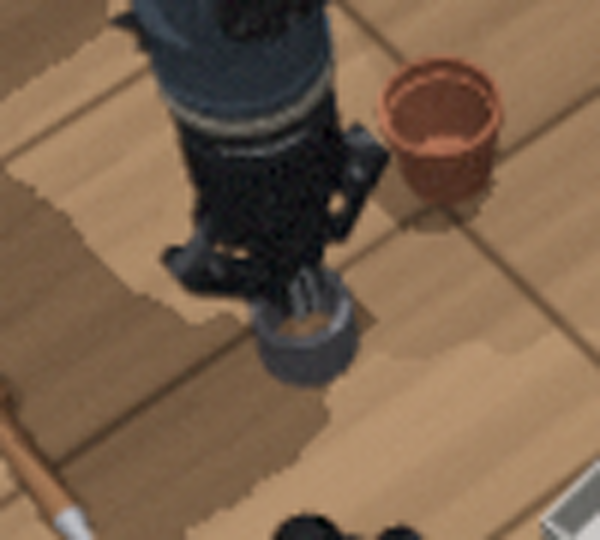

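The shut tips stand inside the bore, higher than the TCP. So the pads passed over the 42 mm rim, and the real tips sit farther back than I assumed. I'll lift clear, open, and measure the tips in two views.

Emit:
servo_tool --increments '[{"translation": [0, 0, -0.3], "rot": [0, 0, 0], "gripper": 1}, {"translation": [0, 0, -0.8], "rot": [0, 0, 0], "gripper": 1}, {"translation": [0, 0, -1.2], "rot": [0, 0, 0], "gripper": 1}, {"translation": [0, 0, -1.2], "rot": [0, 0, 0], "gripper": 1}, {"translation": [0, 0, -1.2], "rot": [0, 0, 0], "gripper": 1}]'

```text
time: 4.2
ee_pos: [0.4581, 0.016, 0.0764]
tcp_rot: [2.221, 2.221, 0.001]
contact_force: [-0.7, 0.4, -0.3]
width: 0.0003
```

```bash
cat > two.py <<'E'
from h import *
import sys
k=sys.argv[1]; P=ctrl.read_state()['ee_pos']; out=[]
for n in("side","scene"):
    im=imaging.camera(n); ci=imaging.camera_info(n)
    q=ci['R']@P+ci['t']; p=(q[0]/q[2]*ci['fx']+ci['cx'],q[1]/q[2]*ci['fy']+ci['cy']); u,v=int(p[0]),int(p[1])-5
    print(n,np.round(p,1),'offset',u-32,v-35,'x6')
    out.append(cv2.resize(im[v-35:v+35,u-32:u+32],None,fx=6,fy=6,interpolation=cv2.INTER_CUBIC))
cv2.imwrite(f"pics/two{k}.png",np.hstack(out)[:,:,::-1])
im=imaging.camera('wrist'); cv2.imwrite(f"pics/w{k}.png",im[:,:,::-1])
go(*P)
E
python3 two.py a
```

```text
side [245.2 233.5] offset 213 193 x6
scene [194.2 184. ] offset 162 143 x6
t 4.35 tcp [0.4572 0.0159 0.0755] w 0.0004 F [ 0.5 -0.3  0. ] | trans [ 0.     0.017 -0.017] rot [-0.012  0.001  0.001]
```

View pics/twoa.png

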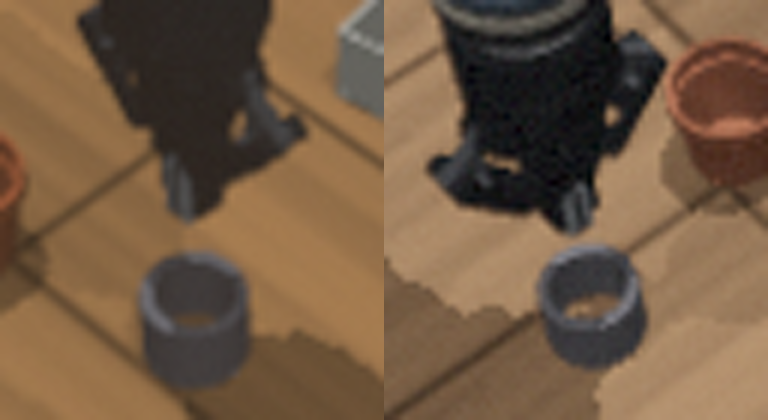

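Emit:
servo_tool --increments '[{"translation": [0, 0, 0], "rot": [0, 0, 0], "gripper": 0}, {"translation": [0, 0, 0], "rot": [0, 0, 0], "gripper": 0}, {"translation": [0, 0, 0], "rot": [0, 0, 0], "gripper": 0}, {"translation": [0, 0, 0], "rot": [0, 0, 0], "gripper": 0}, {"translation": [0, 0, 0], "rot": [0, 0, 0], "gripper": 0}, {"translation": [0, 0, 0], "rot": [0, 0, 0], "gripper": 0}]'

```text
time: 4.95
ee_pos: [0.458, 0.0159, 0.0764]
tcp_rot: [2.221, 2.221, -0.0]
contact_force: [-0.8, -0.1, 0.4]
width: 0.085
```

```bash
python3 two.py b
```

```text
side [245.2 233.5] offset 213 193 x6
scene [194.2 183.9] offset 162 143 x6
t 5.1 tcp [0.458  0.0159 0.0765] w 0.0853 F [ 0.2  0.  -0.5] | trans [ 0.    -0.001  0.001] rot [0.001 0.001 0.   ]
```

View pics/twob.png

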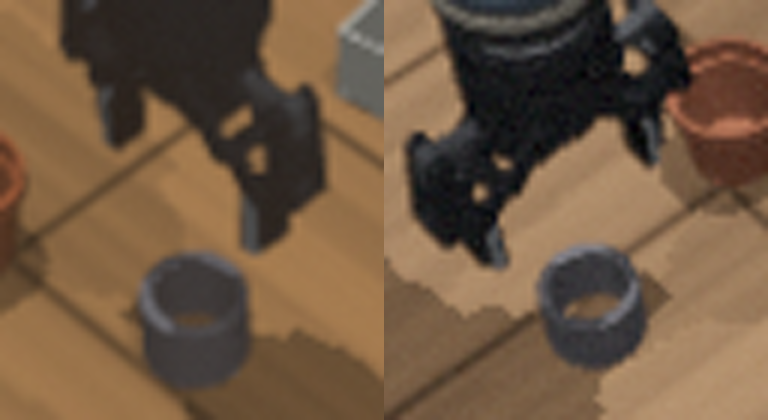

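```bash
python3 - <<'E'
from h import *
C={n:imaging.camera_info(n) for n in("scene","side")}
def t(a,b): 
    r=tri(ray((213+a[0]/6,193+a[1]/6),C['side']),ray((162+(b[0]-384)/6,143+b[1]/6),C['scene'])); print(r[0].round(4),round(r[1],4))
t((190,220),(574,234))
t((253,250),(496,266)); t((123,147),(655,164))
t((195,320),(593,308)) 
E
```

```text
[0.4587 0.0165 0.0901] 0.0034
[ 0.4575 -0.0273  0.105 ] 0.005
[0.4606 0.0663 0.103 ] 0.001
[0.4588 0.017  0.0172] 0.0008
```

Two-view measurement puts the shut tips 13 mm or more short of the reported TCP, and the open tips about 28 mm short. The wrist view puts the shut tips 29 mm short. The miss itself requires at least 26 mm at a 54 mm opening. I'll go about 19 mm lower and try again.

Emit:
servo_tool --increments '[{"translation": [0, 0, 0.5], "rot": [0, 0, 0], "gripper": 0}, {"translation": [0, 0, 1.0], "rot": [0, 0, 0], "gripper": 0}, {"translation": [0, 0, 1.3], "rot": [0, 0, 0], "gripper": 0}, {"translation": [0, 0, 1.5], "rot": [0, 0, 0], "gripper": 0}, {"translation": [0, 0, 1.59], "rot": [0, 0, 0], "gripper": 0}, {"translation": [0, 0, 1.59], "rot": [0, 0, 0], "gripper": 0}, {"translation": [0, 0, 1.59], "rot": [0, 0, 0], "gripper": 0}]'

```text
time: 5.8
ee_pos: [0.4584, 0.0159, -0.0025]
tcp_rot: [2.221, 2.221, 0.001]
contact_force: [0.0, -0.7, 0.1]
width: 0.0856
```

```bash
python3 two.py c
```

```text
side [245.9 250.9] offset 213 210 x6
scene [197.3 197.6] offset 165 157 x6
t 5.95 tcp [ 0.4585  0.016  -0.0024] w 0.0857 F [ 0.2  0.6 -0.2] | trans [-0.    -0.001  0.001] rot [0.009 0.    0.   ]
```

View pics/twoc.png

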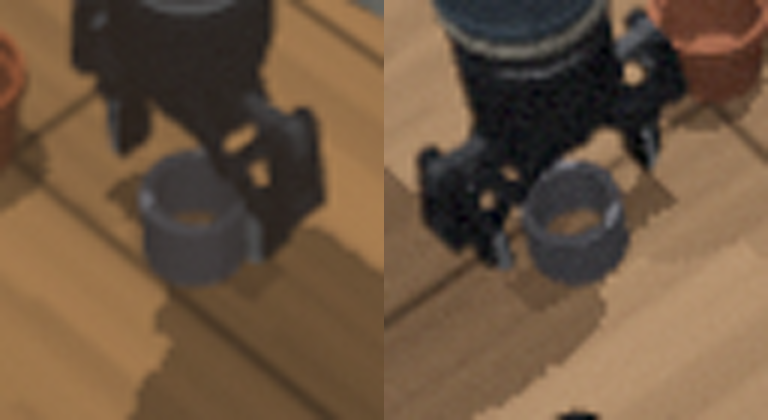

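The finger tips now stand beside the sleeve, at about mid-height. Closing.

Emit:
servo_tool --increments '[{"translation": [0, 0, 0], "rot": [0, 0, 0], "gripper": 1}, {"translation": [0, 0, 0], "rot": [0, 0, 0], "gripper": 1}, {"translation": [0, 0, 0], "rot": [0, 0, 0], "gripper": 1}, {"translation": [0, 0, 0], "rot": [0, 0, 0], "gripper": 1}, {"translation": [0, 0, 0], "rot": [0, 0, 0], "gripper": 1}, {"translation": [0, 0, 0], "rot": [0, 0, 0], "gripper": 1}]' --squeeze 40

```text
time: 6.55
ee_pos: [0.4582, 0.016, -0.0024]
tcp_rot: [2.221, 2.221, 0.001]
contact_force: [-2.5, 0.1, 8.1]
width: 0.0521
```

```bash
python3 two.py d
```

```text
side [245.9 250.9] offset 213 210 x6
scene [197.2 197.5] offset 165 157 x6
t 6.7 tcp [ 0.4581  0.016  -0.0024] w 0.0521 F [-1.3 -0.4  9.9] | trans [ 0.     0.001 -0.   ] rot [0.005 0.    0.002]
```

View pics/twod.png

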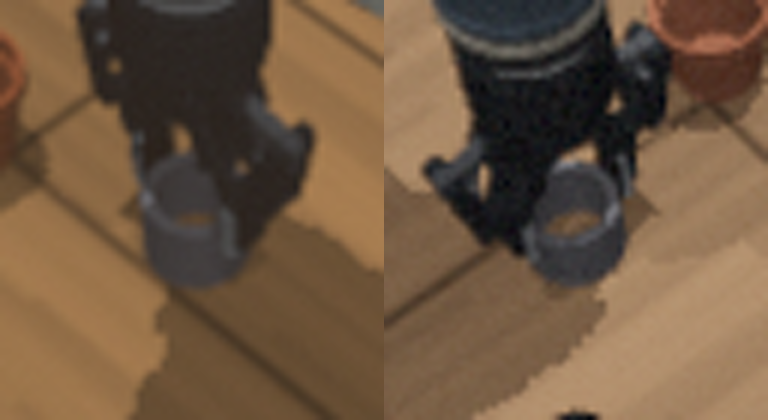

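View pics/wd.png

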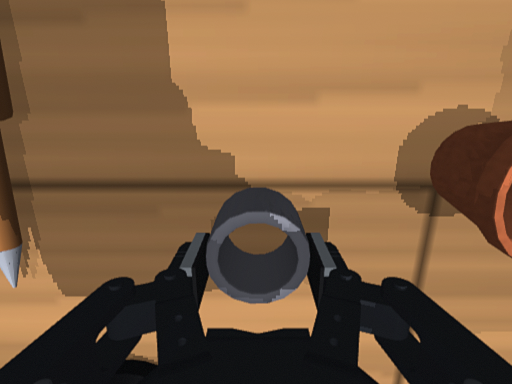

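Gripped: width 52 mm, close to the nominal 54. Lifting, then carrying it so that the wrist camera is over the base.

Emit:
servo_tool --increments '[{"translation": [0, 0, -0.3], "rot": [0, 0, 0], "gripper": 1}, {"translation": [0, 0, -1.0], "rot": [0, 0, 0], "gripper": 1}, {"translation": [0, 0, -1.7], "rot": [0, 0, 0], "gripper": 1}, {"translation": [0, 0, -2.4], "rot": [0, 0, 0], "gripper": 1}, {"translation": [0, 0, -3.1], "rot": [0, 0, 0], "gripper": 1}, {"translation": [0, 0, -4.05], "rot": [0, 0, 0], "gripper": 1}, {"translation": [-0.3, 0.7, -4.05], "rot": [0, 0, 0], "gripper": 1}, {"translation": [-0.6, 1.4, -4.05], "rot": [0, 0, 0], "gripper": 1}, {"translation": [-0.9, 2.1, -4.05], "rot": [0, 0, 0], "gripper": 1}, {"translation": [-1.2, 2.8, -4.05], "rot": [0, 0, 0], "gripper": 1}, {"translation": [-1.5, 3.5, -4.05], "rot": [0, 0, 0], "gripper": 1}, {"translation": [-1.8, 4.2, -4.05], "rot": [0, 0, 0], "gripper": 1}]'

```text
time: 7.9
ee_pos: [0.6691, -0.0747, 0.1992]
tcp_rot: [-2.221, -2.221, 0.0]
contact_force: [0.4, 0.5, 0.3]
width: 0.052
```

Emit:
servo_tool --increments '[{"translation": [-0.12, 0.34, 0], "rot": [0, 0, 0], "gripper": 1}, {"translation": [-0.12, 0.34, 0], "rot": [0, 0, 0], "gripper": 1}, {"translation": [-0.12, 0.34, 0], "rot": [0, 0, 0], "gripper": 1}, {"translation": [-0.12, 0.34, 0], "rot": [0, 0, 0], "gripper": 1}]'

```text
time: 8.3
ee_pos: [0.6841, -0.0796, 0.1996]
tcp_rot: [-2.221, -2.222, 0.001]
contact_force: [-0.1, 2.1, -0.6]
width: 0.0516
```

```bash
python3 - <<'E'
from h import *
go(.685,-.08,.2)
im=imaging.camera('wrist'); cv2.imwrite("pics/w5.png",im[:,:,::-1])
E
```

```text
t 8.3 tcp [ 0.6841 -0.0796  0.1996] w 0.0516 F [-0.1  2.1 -0.6] | trans [-0.008  0.019 -0.008] rot [-0.004 -0.     0.003]
```

View pics/w5.png

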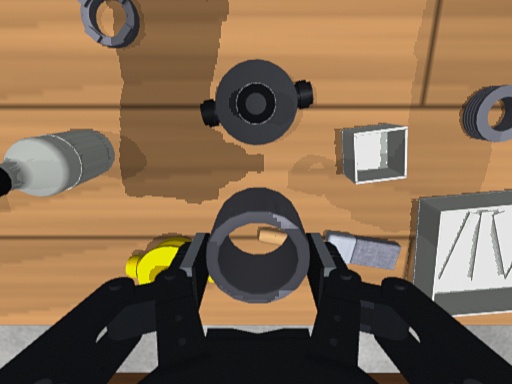

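```bash
python3 - <<'E'
from h import *
im=cv2.imread("pics/w5.png")[:,:,::-1].copy(); ci=imaging.camera_info('wrist'); T=toolpose(ctrl.read_state())
m=mask(im,'g'); m[:,:190]=0;m[:,325:]=0;m[160:]=0;m[:50]=0
m=cv2.morphologyEx(m,cv2.MORPH_OPEN,cv2.getStructuringElement(cv2.MORPH_ELLIPSE,(41,41)))
c=max(cv2.findContours(m,0,1)[0],key=cv2.contourArea); e=cv2.fitEllipse(c); print(e, hullc(c))
ctr=hullc(c)
for z in(.02,.04): print(plane(*ray(ctr,ci,T),z).round(4))
g=cv2.cvtColor(im,cv2.COLOR_RGB2GRAY)[70:135,220:295]
cv2.imwrite("pics/tip.png",cv2.resize(g,None,fx=8,fy=8,interpolation=cv2.INTER_CUBIC))
for t in((255.5,103),): print('tip',plane(*ray(t,ci,T),.128).round(4))
# held sleeve rim in tool frame
for p in((259,257.5),):
    o,d=ray(p,ci,np.eye(4)); print('held rim centre tool',plane(o,d,-.0444).round(4))
    l=plane(*ray((207,257),ci,np.eye(4)),-.0444);r=plane(*ray((311,257),ci,np.eye(4)),-.0444);print(l.round(4),r.round(4))
E
```

```text
Traceback (most recent call last):
ValueError: max() iterable argument is empty
```

```bash
cat > base.py <<'E'
from h import *
im=cv2.imread("pics/w5.png")[:,:,::-1].copy(); ci=imaging.camera_info('wrist'); T=toolpose(ctrl.read_state())
f=im.astype(int); m=((f[...,0]-f[...,2])<25).astype(np.uint8); m[:,:190]=0;m[:,325:]=0;m[160:]=0;m[:50]=0
print(m.sum())
m=cv2.morphologyEx(m,cv2.MORPH_OPEN,cv2.getStructuringElement(cv2.MORPH_ELLIPSE,(41,41)))
c=max(cv2.findContours(m,0,1)[0],key=cv2.contourArea); e=cv2.fitEllipse(c); print(e, hullc(c))
ctr=hullc(c)
for z in(.02,.04): print(plane(*ray(ctr,ci,T),z).round(4))
g=cv2.cvtColor(im,cv2.COLOR_RGB2GRAY)[70:135,220:295]
cv2.imwrite("pics/tip.png",cv2.resize(g,None,fx=8,fy=8,interpolation=cv2.INTER_CUBIC))
for t in((255.5,103),): print('tip',plane(*ray(t,ci,T),.128).round(4))
for p in((259,257.5),):
    o,d=ray(p,ci,np.eye(4)); print('held rim centre tool',plane(o,d,-.0444).round(4))
    l=plane(*ray((207,257),ci,np.eye(4)),-.0444);r=plane(*ray((311,257),ci,np.eye(4)),-.0444);print(l.round(4),r.round(4))
E
python3 base.py
```

```text
6220
((256.114501953125, 101.72700500488281), (82.41399383544922, 83.54956817626953), 44.925167083740234) [256.11383232 101.74756925]
[ 0.6053 -0.0809  0.02  ]
[ 0.6055 -0.0808  0.04  ]
tip [ 0.607  -0.0808  0.128 ]
held rim centre tool [ 0.0012 -0.003  -0.0444]
[-0.0249 -0.0033 -0.0444] [ 0.0272 -0.0033 -0.0444]
```

View pics/tip.png

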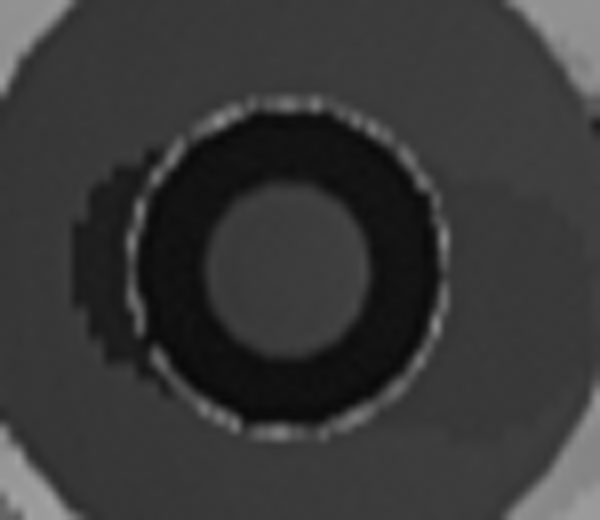

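The spindle axis is at about (0.606,-0.081), with tip and flange agreeing within 1.5 mm. The held sleeve is centred within about 1–3 mm of the tool axis. Moving over the spindle tip.

Emit:
servo_tool --increments '[{"translation": [-0.01, -0.4, 0], "rot": [0, 0, 0], "gripper": 1}, {"translation": [-0.02, -0.9, 0], "rot": [0, 0, 0], "gripper": 1}, {"translation": [-0.03, -1.3, 0.2], "rot": [0, 0, 0], "gripper": 1}, {"translation": [-0.04, -1.525, 0.5], "rot": [0, 0, 0], "gripper": 1}, {"translation": [-0.04, -1.525, 1.0], "rot": [0, 0, 0], "gripper": 1}, {"translation": [-0.04, -1.525, 1.32], "rot": [0, 0, 0], "gripper": 1}, {"translation": [-0.04, -1.525, 1.32], "rot": [0, 0, 0], "gripper": 1}, {"translation": [-0.04, -1.525, 1.32], "rot": [0, 0, 0], "gripper": 1}]'

```text
time: 9.15
ee_pos: [0.6084, -0.0817, 0.1344]
tcp_rot: [2.221, 2.222, 0.0]
contact_force: [-0.2, -0.3, 0.2]
width: 0.0518
```

```bash
python3 two.py e
```

```text
side [307.8 209.4] offset 275 169 x6
scene [196.  227.3] offset 163 187 x6
t 9.3 tcp [ 0.6093 -0.082   0.1348] w 0.0519 F [-1.   0.1 -1. ] | trans [ 0.005 -0.018  0.008] rot [0.013 0.003 0.002]
```

View pics/twoe.png

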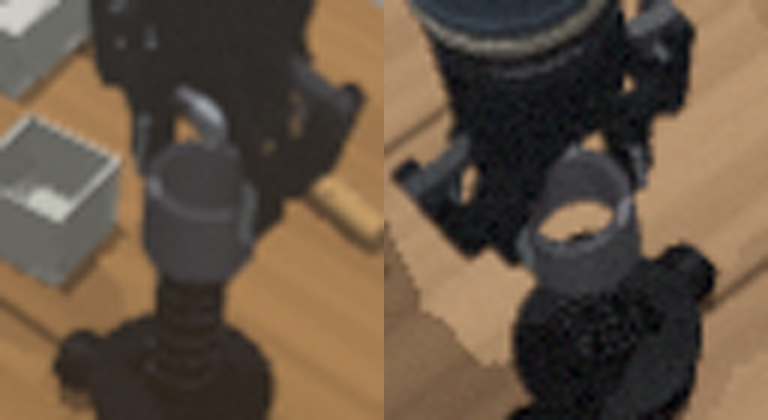

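View pics/we.png

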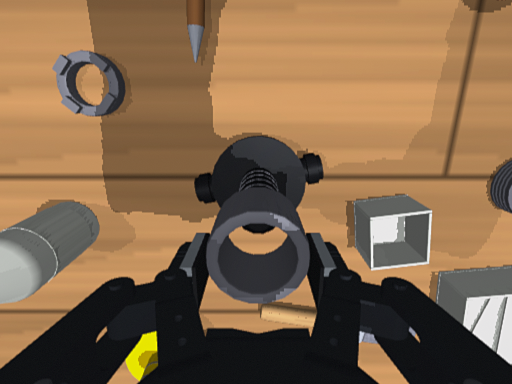

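Aligned: the spindle appears at column 258, directly below the bore, and the side view agrees. Descending with force checks.

Emit:
servo_tool --increments '[{"translation": [0, -0.03, 0.15], "rot": [0, 0, 0], "gripper": 1}, {"translation": [0, -0.03, 0.3], "rot": [0, 0, 0], "gripper": 1}, {"translation": [0, -0.03, 0.45], "rot": [0, 0, 0], "gripper": 1}, {"translation": [0, -0.03, 0.5], "rot": [0, 0, 0], "gripper": 1}]'

```text
time: 9.7
ee_pos: [0.6065, -0.082, 0.1071]
tcp_rot: [-2.22, -2.221, 0.002]
contact_force: [-0.4, 0.1, -0.5]
width: 0.0519
```

```bash
python3 two.py f
```

```text
side [306.7 216.5] offset 274 176 x6
scene [196.7 231.5] offset 164 191 x6
t 9.85 tcp [ 0.6071 -0.082   0.1081] w 0.0523 F [-0.9 -1.2 -1. ] | trans [ 0.001 -0.011  0.022] rot [-0.004  0.     0.   ]
```

View pics/wf.png

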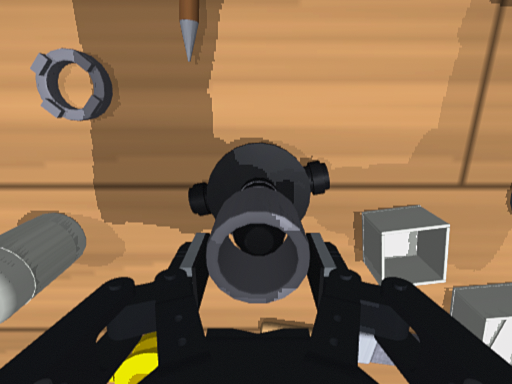

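View pics/twof.png

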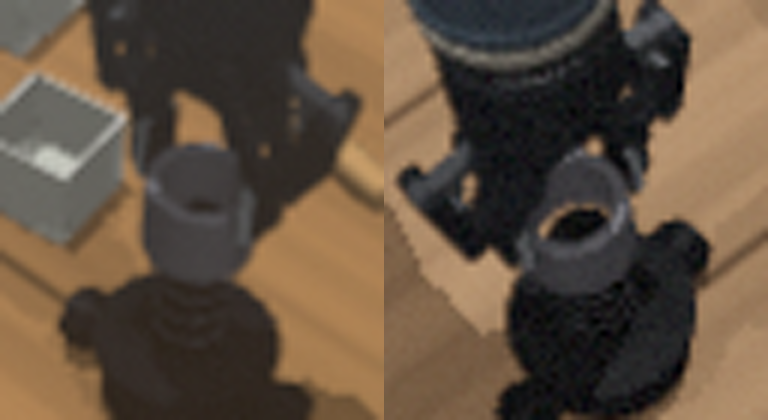

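The tip is inside the bore with no contact force, so I'll continue down.

Emit:
servo_tool --increments '[{"translation": [0, 0, 0.12], "rot": [0, 0, 0], "gripper": 1}, {"translation": [0, 0, 0.24], "rot": [0, 0, 0], "gripper": 1}, {"translation": [0, 0, 0.36], "rot": [0, 0, 0], "gripper": 1}, {"translation": [0, 0, 0.48], "rot": [0, 0, 0], "gripper": 1}, {"translation": [0, 0, 0.6], "rot": [0, 0, 0], "gripper": 1}, {"translation": [0, 0, 0.7], "rot": [0, 0, 0], "gripper": 1}, {"translation": [0, 0, 0.7], "rot": [0, 0, 0], "gripper": 1}]'

```text
time: 10.55
ee_pos: [0.6067, -0.082, 0.0725]
tcp_rot: [-2.221, -2.221, 0.001]
contact_force: [0.1, -0.2, -0.8]
width: 0.0522
```

```bash
python3 two.py g
```

```text
side [305.7 224.6] offset 273 184 x6
scene [198.2 237.1] offset 166 197 x6
t 10.7 tcp [ 0.6073 -0.082   0.0736] w 0.0515 F [-0.3 -0.1 -0.5] | trans [ 0.002 -0.013  0.022] rot [0.002 0.001 0.001]
```

View pics/wg.png

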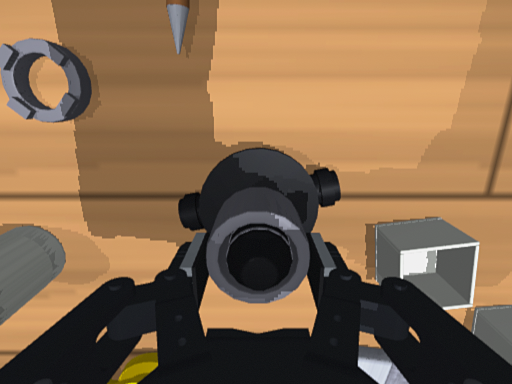

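Emit:
servo_tool --increments '[{"translation": [0, 0, 0.12], "rot": [0, 0, 0], "gripper": 1}, {"translation": [0, 0, 0.24], "rot": [0, 0, 0], "gripper": 1}, {"translation": [0, 0, 0.36], "rot": [0, 0, 0], "gripper": 1}, {"translation": [0, 0, 0.45], "rot": [0, 0, 0], "gripper": 1}, {"translation": [0, 0, 0.52], "rot": [0, 0, 0], "gripper": 1}, {"translation": [0, 0, 0.52], "rot": [0, 0, 0], "gripper": 1}]'

```text
time: 11.3
ee_pos: [0.6068, -0.082, 0.0468]
tcp_rot: [-2.221, -2.221, 0.001]
contact_force: [0.1, 0.2, -1.0]
width: 0.052
```

Emit:
servo_tool --increments '[{"translation": [0, 0, 0.04], "rot": [0, 0, 0], "gripper": 1}, {"translation": [0, 0, 0.08], "rot": [0, 0, 0], "gripper": 1}, {"translation": [0, 0, 0.12], "rot": [0, 0, 0], "gripper": 1}]'

```text
time: 11.6
ee_pos: [0.6073, -0.0821, 0.0414]
tcp_rot: [2.221, 2.221, 0.0]
contact_force: [-0.0, 0.6, 0.6]
width: 0.052
```

```bash
python3 two.py h2
```

```text
side [305.1 231.6] offset 273 191 x6
scene [199.5 242. ] offset 167 202 x6
t 11.75 tcp [ 0.6071 -0.082   0.0413] w 0.052 F [-0.6 -0.  -0.4] | trans [-0.001  0.004 -0.002] rot [-0.002  0.001  0.001]
```

View pics/twoh2.png

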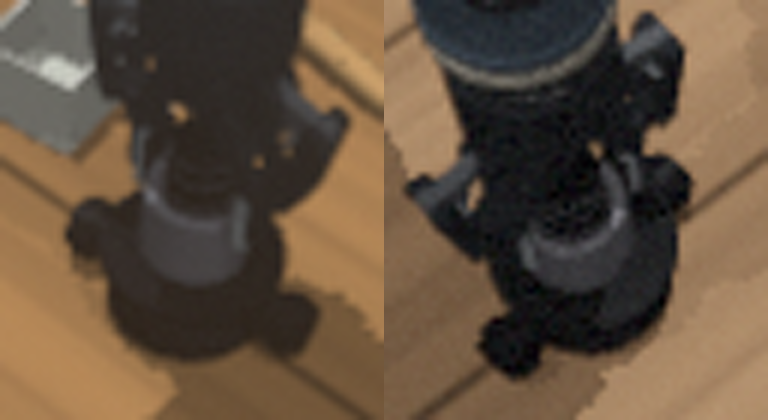

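The underside is about 3 mm above home, with no contact on body or wrist. Releasing, then rising straight up.

Emit:
servo_tool --increments '[{"translation": [0, 0, 0], "rot": [0, 0, 0], "gripper": 0}, {"translation": [0, 0, 0], "rot": [0, 0, 0], "gripper": 0}, {"translation": [0, 0, 0], "rot": [0, 0, 0], "gripper": 0}, {"translation": [0, 0, 0], "rot": [0, 0, 0], "gripper": 0}, {"translation": [0, 0, 0], "rot": [0, 0, 0], "gripper": 0}, {"translation": [0, 0, -0.3], "rot": [0, 0, 0], "gripper": 0}, {"translation": [0, 0, -0.9], "rot": [0, 0, 0], "gripper": 0}, {"translation": [0, 0, -1.7], "rot": [0, 0, 0], "gripper": 0}, {"translation": [0, 0, -2.5], "rot": [0, 0, 0], "gripper": 0}, {"translation": [0, 0, -3.0], "rot": [0, 0, 0], "gripper": 0}, {"translation": [0, 0, -3.2], "rot": [0, 0, 0], "gripper": 0}, {"translation": [0, 0, -3.2], "rot": [0, 0, 0], "gripper": 0}]'

```text
time: 12.95
ee_pos: [0.6079, -0.0821, 0.2024]
tcp_rot: [2.22, 2.22, 0.002]
contact_force: [0.1, -0.3, 0.0]
width: 0.0854
```

```bash
python3 two.py i; python3 - <<'E'
from h import *
go(.6187+.075,.2127,.2)
E
```

```text
side [309.8 191.9] offset 277 151 x6
scene [192.6 215. ] offset 160 174 x6
t 13.1 tcp [ 0.6064 -0.0819  0.1996] w 0.0857 F [-0.2  0.   0.1] | trans [-0.004  0.029 -0.056] rot [-0.02  -0.002  0.   ]
t 13.1 tcp [ 0.6064 -0.0819  0.1996] w 0.0857 F [-0.2  0.   0.1] | trans [ 5.893  1.746 -0.012] rot [-0.02  -0.002  0.   ]
```

View pics/wi.png

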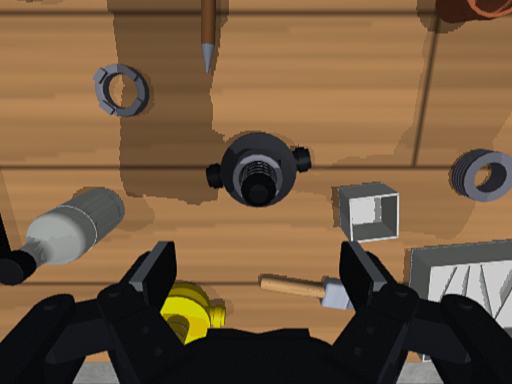

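The sleeve is on the spindle and sits flat on the flange. Now the pack.

Emit:
servo_tool --increments '[{"translation": [0.6, 0.2, 0], "rot": [0, 0, 0], "gripper": 0}, {"translation": [1.4, 0.4, 0], "rot": [0, 0, 0], "gripper": 0}, {"translation": [2.2, 0.65, 0], "rot": [0, 0, 0], "gripper": 0}, {"translation": [3.0, 0.9, 0], "rot": [0, 0, 0], "gripper": 0}, {"translation": [3.8, 1.1, 0], "rot": [0, 0, 0], "gripper": 0}, {"translation": [4.6, 1.4, 0], "rot": [0, 0, 0], "gripper": 0}, {"translation": [5.3, 1.6, 0], "rot": [0, 0, 0], "gripper": 0}, {"translation": [5.89, 1.75, 0], "rot": [0, 0, 0], "gripper": 0}, {"translation": [5.89, 1.75, 0], "rot": [0, 0, 0], "gripper": 0}, {"translation": [5.89, 1.75, 0], "rot": [0, 0, 0], "gripper": 0}, {"translation": [5.89, 1.75, 0], "rot": [0, 0, 0], "gripper": 0}]'

```text
time: 14.2
ee_pos: [0.6942, 0.2115, 0.2004]
tcp_rot: [-2.222, -2.22, 0.003]
contact_force: [-0.4, -0.8, 0.6]
width: 0.0855
```

```bash
python3 - <<'E'
from h import *
T=toolpose(ctrl.read_state())
im=imaging.camera('wrist'); cv2.imwrite("pics/w7.png",im[:,:,::-1]); ci=imaging.camera_info('wrist')
p=np.linalg.inv(T@ci['T_tool_cam'])@np.array([.6187,.2127,.012,1]); u,v=int(p[0]/p[2]*ci['fx']+ci['cx']),int(p[1]/p[2]*ci['fy']+ci['cy'])
c=blob(im,u,v,40,'g'); m=hullc(c); print((u,v),m,cv2.boundingRect(c)); P=plane(*ray(m,ci,T),.012); print(P)
go(*P[:2],-.022)
E
```

```text
(258, 104) [258.50398537 104.14321181] (231, 75, 56, 59)
[0.61783427 0.21292209 0.012     ]
t 14.25 tcp [0.6944 0.2112 0.2009] w 0.0855 F [ 1.1 -0.3  0.3] | trans [ 0.035 -1.526  4.46 ] rot [-0.007  0.004 -0.007]
```

View pics/w7.png

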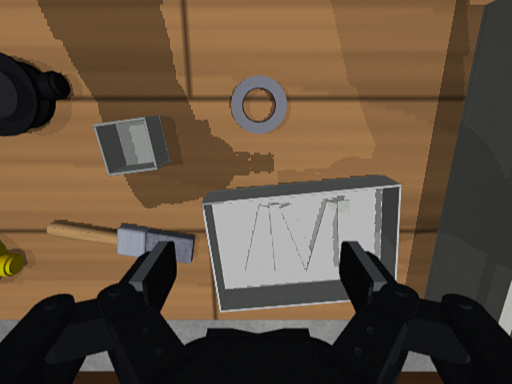

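The pack is at (0.6178,0.2129), agreeing with the first fix to 1 mm. The tray edge is about 80 mm away, so there is clearance. I'll descend to a cautious depth and look.

Emit:
servo_tool --increments '[{"translation": [0.035, -0.5, 0.2], "rot": [0, 0, 0], "gripper": 0}, {"translation": [0.035, -1.1, 0.6], "rot": [0, 0, 0], "gripper": 0}, {"translation": [0.035, -1.525, 1.2], "rot": [0, 0, 0], "gripper": 0}, {"translation": [0.035, -1.525, 1.9], "rot": [0, 0, 0], "gripper": 0}, {"translation": [0.035, -1.525, 2.6], "rot": [0, 0, 0], "gripper": 0}, {"translation": [0.035, -1.525, 3.3], "rot": [0, 0, 0], "gripper": 0}, {"translation": [0.035, -1.525, 3.9], "rot": [0, 0, 0], "gripper": 0}, {"translation": [0.035, -1.525, 4.3], "rot": [0, 0, 0], "gripper": 0}, {"translation": [0.035, -1.525, 4.46], "rot": [0, 0, 0], "gripper": 0}, {"translation": [0.035, -1.525, 4.46], "rot": [0, 0, 0], "gripper": 0}, {"translation": [0.035, -1.525, 4.46], "rot": [0, 0, 0], "gripper": 0}]'

```text
time: 15.35
ee_pos: [0.6192, 0.214, -0.0204]
tcp_rot: [2.222, 2.22, 0.002]
contact_force: [0.4, 0.1, 0.8]
width: 0.0857
```

```bash
python3 two.py j
```

```text
side [239.4 195.6] offset 207 155 x6
scene [276.9 198.1] offset 244 158 x6
t 15.5 tcp [ 0.6194  0.2144 -0.0201] w 0.0855 F [-0.1  0.2 -0.3] | trans [-0.009 -0.004  0.005] rot [ 0.015 -0.004 -0.001]
```

View pics/wj.png

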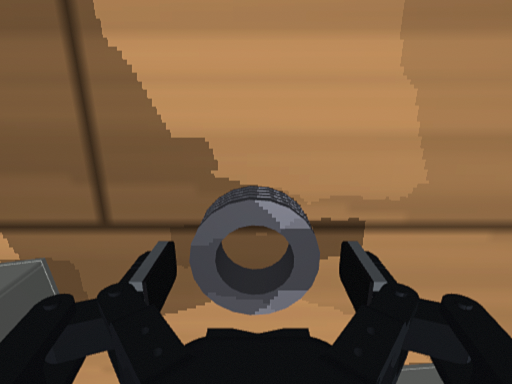

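View pics/twoj.png

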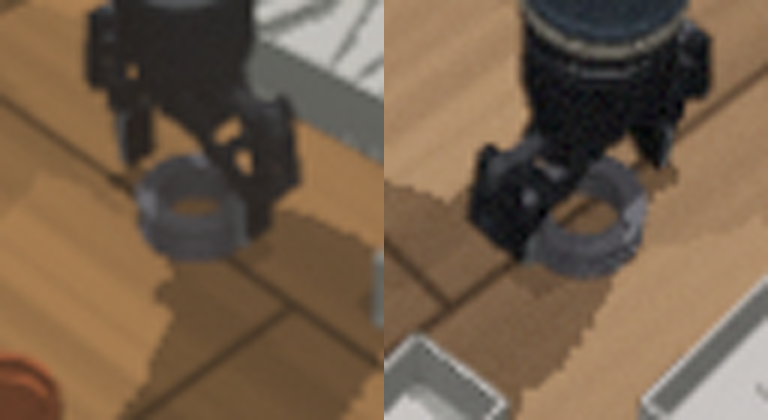

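The fingertips straddle the pack and are still about 10 mm off the bench. I'll go 5 mm lower and grip.

Emit:
servo_tool --increments '[{"translation": [-0.03, -0.03, 0.05], "rot": [0, 0, 0], "gripper": 0}, {"translation": [-0.03, -0.03, 0.1], "rot": [0, 0, 0], "gripper": 0}, {"translation": [-0.03, -0.03, 0.1], "rot": [0, 0, 0], "gripper": 0}, {"translation": [-0.03, -0.03, 0.1], "rot": [0, 0, 0], "gripper": 1}, {"translation": [-0.03, -0.03, 0.1], "rot": [0, 0, 0], "gripper": 1}, {"translation": [-0.03, -0.03, 0.1], "rot": [0, 0, 0], "gripper": 1}, {"translation": [-0.03, -0.03, 0.1], "rot": [0, 0, 0], "gripper": 1}, {"translation": [-0.03, -0.03, 0.1], "rot": [0, 0, 0], "gripper": 1}, {"translation": [-0.03, -0.03, 0.1], "rot": [0, 0, 0], "gripper": 1}]' --squeeze 40

```text
time: 16.4
ee_pos: [0.617, 0.2127, -0.026]
tcp_rot: [2.221, 2.221, 0.0]
contact_force: [-1.8, -1.0, 5.8]
width: 0.0652
```

```bash
python3 two.py k
```

```text
side [239.3 197.3] offset 207 157 x6
scene [276.1 198.8] offset 244 158 x6
t 16.55 tcp [ 0.6171  0.2127 -0.0259] w 0.0653 F [-2.  -0.4  4. ] | trans [-0. -0.  0.] rot [0.004 0.001 0.001]
```

View pics/wk.png

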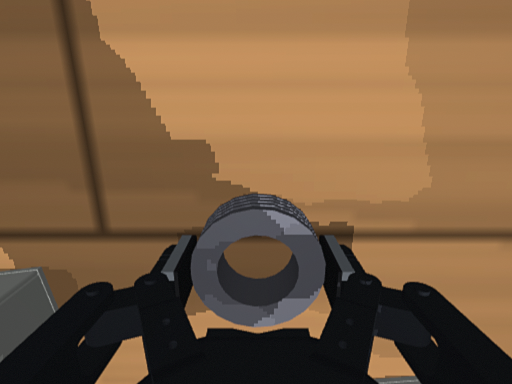

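View pics/twok.png

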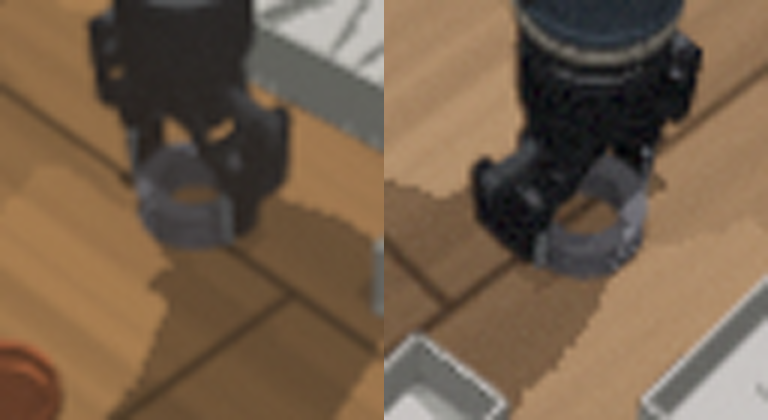

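```bash
python3 - <<'E'
from h import *
ci=imaging.camera_info('wrist')
print(plane(*ray((258.5,266.5),ci,np.eye(4)),-.0499), plane(*ray((258.5,266.5),ci,np.eye(4)),-.0449))
go(.6075,-.0815,.13)
E
```

```text
[ 0.00090253 -0.00132429 -0.0499    ] [ 0.00091964  0.00184108 -0.0449    ]
t 16.55 tcp [ 0.6171  0.2127 -0.0259] w 0.0653 F [-2.  -0.4  4. ] | trans [-5.885 -0.191 -3.118] rot [0.004 0.001 0.001]
```

Emit:
servo_tool --increments '[{"translation": [0, 0, -0.3], "rot": [0, 0, 0], "gripper": 1}, {"translation": [0, 0, -1.0], "rot": [0, 0, 0], "gripper": 1}, {"translation": [0, 0, -1.7], "rot": [0, 0, 0], "gripper": 1}, {"translation": [0, 0, -2.4], "rot": [0, 0, 0], "gripper": 1}, {"translation": [0, 0, -3.0], "rot": [0, 0, 0], "gripper": 1}, {"translation": [-0.5, 0, -3.4], "rot": [0, 0, 0], "gripper": 1}, {"translation": [-1.2, 0, -3.6], "rot": [0, 0, 0], "gripper": 1}, {"translation": [-2.0, -0.1, -3.6], "rot": [0, 0, 0], "gripper": 1}, {"translation": [-2.8, -0.1, -3.6], "rot": [0, 0, 0], "gripper": 1}, {"translation": [-3.6, -0.15, -3.6], "rot": [0, 0, 0], "gripper": 1}, {"translation": [-4.4, -0.2, -3.6], "rot": [0, 0, 0], "gripper": 1}, {"translation": [-5.2, -0.2, -3.6], "rot": [0, 0, 0], "gripper": 1}]'

```text
time: 17.75
ee_pos: [0.6064, -0.0487, 0.1535]
tcp_rot: [-2.221, -2.222, 0.0]
contact_force: [0.1, 0.2, -0.5]
width: 0.0655
```

```bash
python3 - <<'E'
from h import *
go(.6075,-.0815,.14)
E
```

```text
t 17.75 tcp [ 0.6064 -0.0487  0.1535] w 0.0655 F [ 0.1  0.2 -0.5] | trans [-0.655  0.022  0.271] rot [-0.001  0.     0.002]
```

Emit:
servo_tool --increments '[{"translation": [-0.4, 0, 0], "rot": [0, 0, 0], "gripper": 1}, {"translation": [-0.66, 0, 0.1], "rot": [0, 0, 0], "gripper": 1}, {"translation": [-0.66, 0, 0.4], "rot": [0, 0, 0], "gripper": 1}, {"translation": [-0.66, 0, 0.7], "rot": [0, 0, 0], "gripper": 1}, {"translation": [-0.66, 0, 0.93], "rot": [0, 0, 0], "gripper": 1}, {"translation": [-0.66, 0, 0.93], "rot": [0, 0, 0], "gripper": 1}, {"translation": [-0.66, 0, 0.93], "rot": [0, 0, 0], "gripper": 1}]'

```text
time: 18.45
ee_pos: [0.6069, -0.0798, 0.1069]
tcp_rot: [-2.22, -2.222, 0.001]
contact_force: [0.3, -1.3, -0.1]
width: 0.065
```

```bash
python3 two.py l
```

```text
side [306.2 216. ] offset 274 176 x6
scene [197.4 231.1] offset 165 191 x6
t 18.6 tcp [ 0.6075 -0.0801  0.1077] w 0.0651 F [0.2 0.4 0.3] | trans [ 0.005 -0.01   0.016] rot [0.008 0.002 0.003]
```

View pics/wl.png

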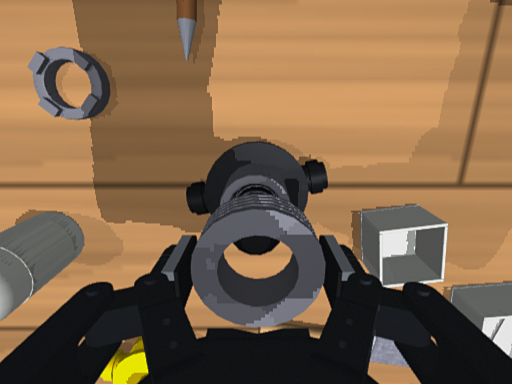

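View pics/twol.png

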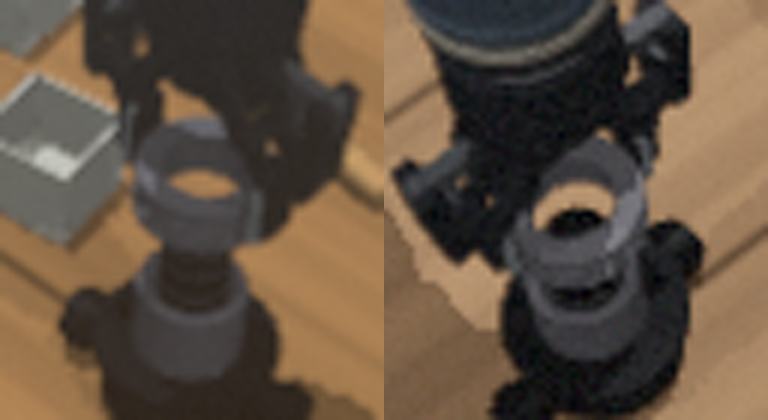

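Emit:
servo_tool --increments '[{"translation": [-0.02, -0.02, 0.1], "rot": [0, 0, 0], "gripper": 1}, {"translation": [-0.02, -0.02, 0.22], "rot": [0, 0, 0], "gripper": 1}, {"translation": [-0.02, -0.02, 0.34], "rot": [0, 0, 0], "gripper": 1}, {"translation": [-0.02, -0.02, 0.44], "rot": [0, 0, 0], "gripper": 1}, {"translation": [-0.02, -0.02, 0.5], "rot": [0, 0, 0], "gripper": 1}, {"translation": [-0.02, -0.02, 0.5], "rot": [0, 0, 0], "gripper": 1}]'

```text
time: 19.2
ee_pos: [0.6056, -0.0812, 0.0813]
tcp_rot: [-2.221, -2.221, 0.001]
contact_force: [-0.3, 0.8, -0.3]
width: 0.0655
```

```bash
python3 two.py m
```

```text
side [305.5 222.6] offset 273 182 x6
scene [197.8 235.3] offset 165 195 x6
t 19.35 tcp [ 0.6061 -0.0813  0.0821] w 0.0651 F [-1.1  0.7 -0.4] | trans [ 0.001 -0.01   0.016] rot [0.002 0.001 0.001]
```

View pics/wm.png

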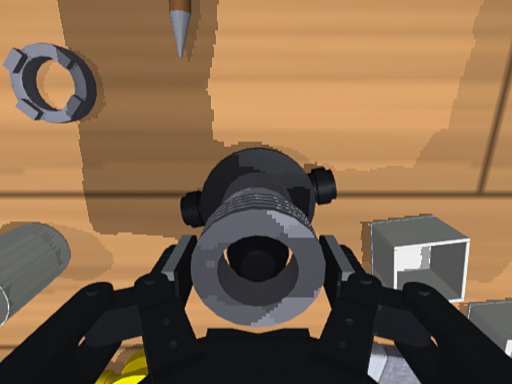

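The tip is in the bore with no force. Down to about 2 mm above home.

Emit:
servo_tool --increments '[{"translation": [0, 0, 0.1], "rot": [0, 0, 0], "gripper": 1}, {"translation": [0, 0, 0.2], "rot": [0, 0, 0], "gripper": 1}, {"translation": [0, 0, 0.3], "rot": [0, 0, 0], "gripper": 1}, {"translation": [0, 0, 0.4], "rot": [0, 0, 0], "gripper": 1}, {"translation": [0, 0, 0.46], "rot": [0, 0, 0], "gripper": 1}, {"translation": [0, 0, 0.46], "rot": [0, 0, 0], "gripper": 1}]'

```text
time: 19.95
ee_pos: [0.6056, -0.0812, 0.0583]
tcp_rot: [-2.221, -2.221, 0.001]
contact_force: [0.9, 0.8, -0.7]
width: 0.0652
```

```bash
python3 two.py n
```

```text
side [304.9 228. ] offset 272 187 x6
scene [198.7 238.9] offset 166 198 x6
t 20.1 tcp [ 0.6061 -0.0813  0.0591] w 0.0656 F [ 0.3 -1.1 -1.3] | trans [ 0.001 -0.01   0.016] rot [0.001 0.001 0.001]
```

View pics/twon.png

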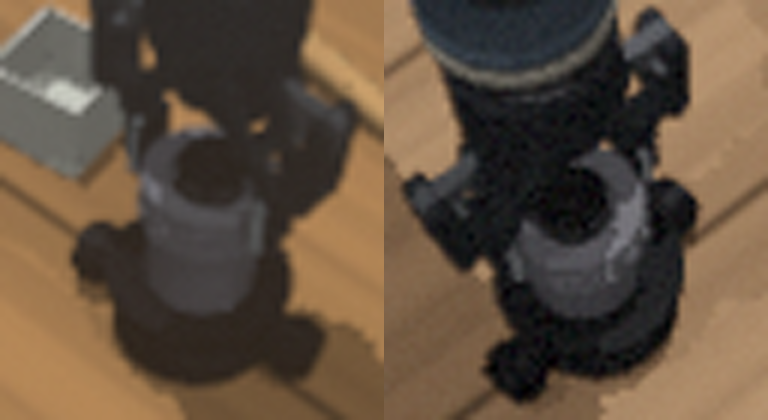

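The pack is just above the sleeve. Releasing and rising.

Emit:
servo_tool --increments '[{"translation": [0, 0, 0], "rot": [0, 0, 0], "gripper": 0}, {"translation": [0, 0, 0], "rot": [0, 0, 0], "gripper": 0}, {"translation": [0, 0, 0], "rot": [0, 0, 0], "gripper": 0}, {"translation": [0, 0, 0], "rot": [0, 0, 0], "gripper": 0}, {"translation": [0, 0, 0], "rot": [0, 0, 0], "gripper": 0}, {"translation": [0, 0, -0.3], "rot": [0, 0, 0], "gripper": 0}, {"translation": [0, 0, -0.9], "rot": [0, 0, 0], "gripper": 0}, {"translation": [0, 0, -1.7], "rot": [0, 0, 0], "gripper": 0}, {"translation": [0, 0, -2.4], "rot": [0, 0, 0], "gripper": 0}, {"translation": [0, 0, -2.84], "rot": [0, 0, 0], "gripper": 0}, {"translation": [0, 0, -2.84], "rot": [0, 0, 0], "gripper": 0}, {"translation": [0, 0, -2.84], "rot": [0, 0, 0], "gripper": 0}]'

```text
time: 21.3
ee_pos: [0.6061, -0.0813, 0.201]
tcp_rot: [2.221, 2.221, 0.001]
contact_force: [1.0, 0.0, -0.6]
width: 0.0854
```

```bash
python3 two.py o; python3 - <<'E'
from h import *
go(.515+.076,-.247,.2)
E
```

```text
side [309.1 192.4] offset 277 152 x6
scene [192.6 214.6] offset 160 174 x6
t 21.45 tcp [ 0.6053 -0.0812  0.1996] w 0.0855 F [ 1.  -0.4 -0.1] | trans [-0.002  0.016 -0.029] rot [-0.016 -0.001  0.   ]
t 21.45 tcp [ 0.6053 -0.0812  0.1996] w 0.0855 F [ 1.  -0.4 -0.1] | trans [-3.316 -0.286 -0.008] rot [-0.016 -0.001  0.   ]
```

View pics/wo.png

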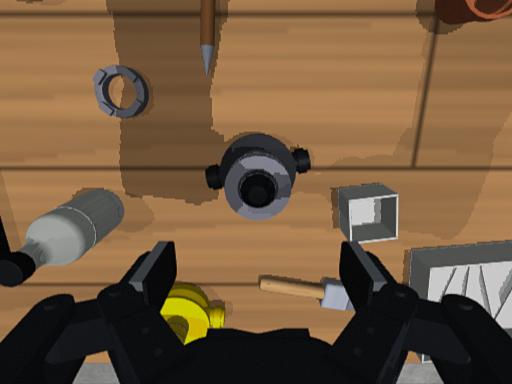

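View pics/twoo.png

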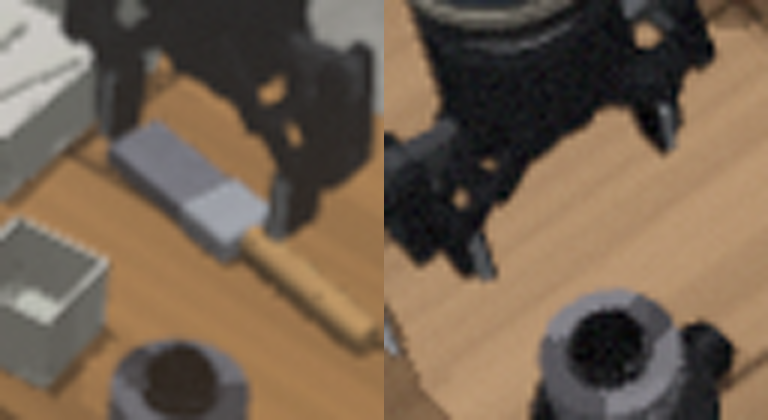

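The pack lies flat on the sleeve. Now the lock ring.

Emit:
servo_tool --increments '[{"translation": [-0.5, -0.05, 0], "rot": [0, 0, 0], "gripper": 0}, {"translation": [-1.2, -0.1, 0], "rot": [0, 0, 0], "gripper": 0}, {"translation": [-2.0, -0.2, 0], "rot": [0, 0, 0], "gripper": 0}, {"translation": [-2.7, -0.29, 0], "rot": [0, 0, 0], "gripper": 0}, {"translation": [-3.32, -0.29, 0], "rot": [0, 0, 0], "gripper": 0}, {"translation": [-3.32, -0.29, 0], "rot": [0, 0, 0], "gripper": 0}, {"translation": [-3.32, -0.29, 0], "rot": [0, 0, 0], "gripper": 0}, {"translation": [-3.32, -0.29, 0], "rot": [0, 0, 0], "gripper": 0}]'

```text
time: 22.25
ee_pos: [0.5913, -0.2464, 0.2003]
tcp_rot: [-2.22, -2.221, 0.001]
contact_force: [0.0, 0.6, 0.2]
width: 0.0854
```

```bash
python3 - <<'E'
from h import *
T=toolpose(ctrl.read_state())
im=imaging.camera('wrist'); cv2.imwrite("pics/w8.png",im[:,:,::-1]); ci=imaging.camera_info('wrist')
p=np.linalg.inv(T@ci['T_tool_cam'])@np.array([.515,-.247,.01,1]); u,v=int(p[0]/p[2]*ci['fx']+ci['cx']),int(p[1]/p[2]*ci['fy']+ci['cy'])
c=blob(im,u,v,40,'g'); m=hullc(c); e=cv2.minEnclosingCircle(c);print((u,v),m,e,cv2.boundingRect(c)); P=plane(*ray(m,ci,T),.01); print(P)
go(*P[:2],-.025)
E
```

```text
(256, 104) [258.05417931 103.37268284] ((258.5, 103.5), 26.163049697875977) (234, 78, 49, 52)
[ 0.51408973 -0.24529702  0.01      ]
t 22.3 tcp [ 0.5914 -0.2461  0.2006] w 0.0853 F [-0.6 -0.   0.2] | trans [ 0.017 -1.543  4.513] rot [-0.005 -0.003  0.008]
```

View pics/w8.png

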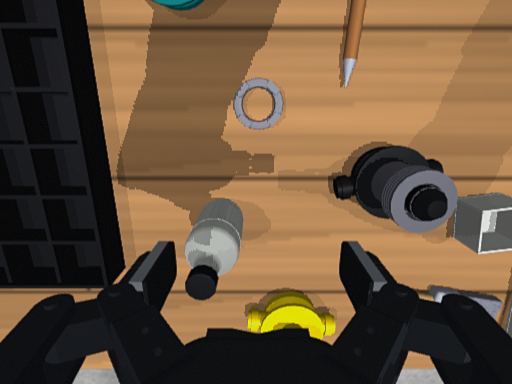

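The lock ring is at (0.514,-0.245), matching the earlier fixes to 2 mm. Descending.

Emit:
servo_tool --increments '[{"translation": [0.015, -0.5, 0], "rot": [0, 0, 0], "gripper": 0}, {"translation": [0.015, -1.1, 0.2], "rot": [0, 0, 0], "gripper": 0}, {"translation": [0.015, -1.54, 0.8], "rot": [0, 0, 0], "gripper": 0}, {"translation": [0.015, -1.54, 1.5], "rot": [0, 0, 0], "gripper": 0}, {"translation": [0.015, -1.54, 2.2], "rot": [0, 0, 0], "gripper": 0}, {"translation": [0.015, -1.54, 2.9], "rot": [0, 0, 0], "gripper": 0}, {"translation": [0.015, -1.54, 3.6], "rot": [0, 0, 0], "gripper": 0}, {"translation": [0.015, -1.54, 4.1], "rot": [0, 0, 0], "gripper": 0}, {"translation": [0.015, -1.54, 4.4], "rot": [0, 0, 0], "gripper": 0}, {"translation": [0.015, -1.54, 4.5], "rot": [0, 0, 0], "gripper": 0}, {"translation": [0.015, -1.54, 4.5], "rot": [0, 0, 0], "gripper": 0}, {"translation": [0.015, -1.54, 4.5], "rot": [0, 0, 0], "gripper": 0}]'

```text
time: 23.5
ee_pos: [0.5152, -0.2464, -0.0231]
tcp_rot: [2.22, 2.221, 0.001]
contact_force: [0.5, 0.5, -1.0]
width: 0.0849
```

```bash
python3 two.py p
```

```text
side [328.2 297.7] offset 296 257 x6
scene [138.7 263.3] offset 106 223 x6
t 23.65 tcp [ 0.5152 -0.2468 -0.023 ] w 0.0857 F [ 0.3 -0.3  0.4] | trans [ 0.008 -0.001  0.003] rot [0.012 0.006 0.002]
```

View pics/wp.png

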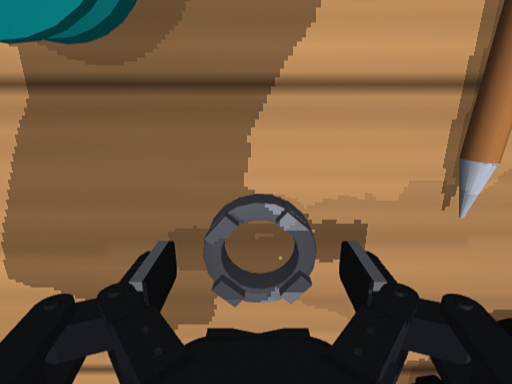

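View pics/twop.png

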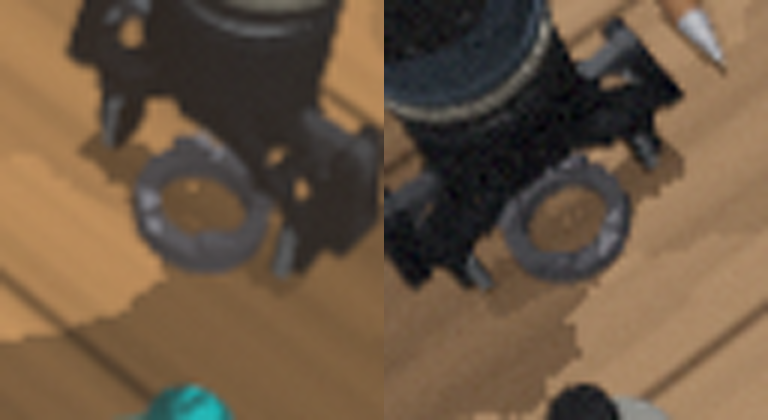

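Emit:
servo_tool --increments '[{"translation": [0.03, -0.02, 0.04], "rot": [0, 0, 0], "gripper": 0}, {"translation": [0.03, -0.02, 0.08], "rot": [0, 0, 0], "gripper": 0}, {"translation": [0.03, -0.02, 0.08], "rot": [0, 0, 0], "gripper": 0}, {"translation": [0.03, -0.02, 0.08], "rot": [0, 0, 0], "gripper": 1}, {"translation": [0.03, -0.02, 0.08], "rot": [0, 0, 0], "gripper": 1}, {"translation": [0.03, -0.02, 0.08], "rot": [0, 0, 0], "gripper": 1}, {"translation": [0.03, -0.02, 0.08], "rot": [0, 0, 0], "gripper": 1}, {"translation": [0.03, -0.02, 0.08], "rot": [0, 0, 0], "gripper": 1}, {"translation": [0.03, -0.02, 0.08], "rot": [0, 0, 0], "gripper": 1}]' --squeeze 40

```text
time: 24.55
ee_pos: [0.5135, -0.2451, -0.0274]
tcp_rot: [2.221, 2.221, 0.0]
contact_force: [-2.2, 1.6, 6.6]
width: 0.0585
```

```bash
python3 two.py q
```

```text
side [327.2 298.7] offset 295 258 x6
scene [139.1 263.2] offset 107 223 x6
t 24.7 tcp [ 0.5135 -0.2451 -0.0274] w 0.0588 F [-1.9  1.4  7.2] | trans [-0.     0.001 -0.   ] rot [ 0.002  0.001 -0.   ]
```

View pics/wq.png

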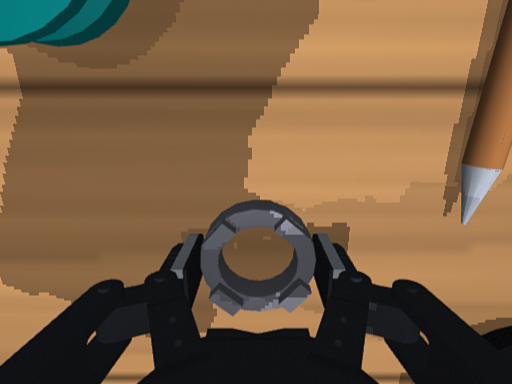

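View pics/twoq.png

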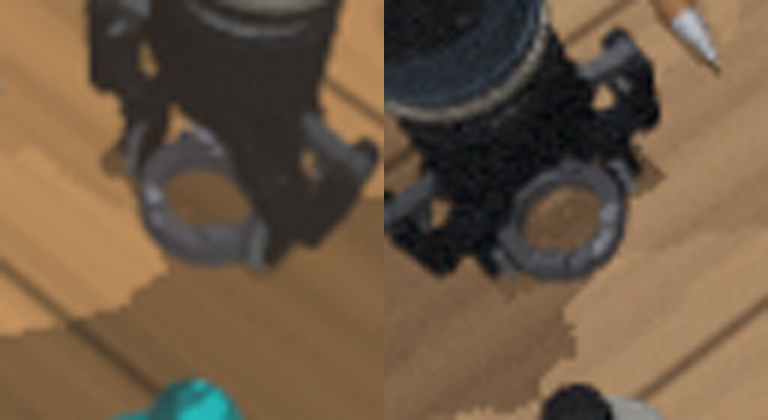

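Gripped at 59 mm (nominal 60). Lifting and carrying to the spindle.

Emit:
servo_tool --increments '[{"translation": [0, 0, -0.3], "rot": [0, 0, 0], "gripper": 1}, {"translation": [0, 0, -1.0], "rot": [0, 0, 0], "gripper": 1}, {"translation": [0, 0, -1.7], "rot": [0, 0, 0], "gripper": 1}, {"translation": [0, 0, -2.4], "rot": [0, 0, 0], "gripper": 1}, {"translation": [0, 0, -3.1], "rot": [0, 0, 0], "gripper": 1}, {"translation": [0.4, 0.2, -3.5], "rot": [0, 0, 0], "gripper": 1}, {"translation": [1.0, 0.55, -3.65], "rot": [0, 0, 0], "gripper": 1}, {"translation": [1.6, 0.9, -3.65], "rot": [0, 0, 0], "gripper": 1}, {"translation": [2.2, 1.25, -3.65], "rot": [0, 0, 0], "gripper": 1}, {"translation": [2.8, 1.6, -3.65], "rot": [0, 0, 0], "gripper": 1}, {"translation": [3.28, 1.85, -3.65], "rot": [0, 0, 0], "gripper": 1}, {"translation": [3.28, 1.85, -3.65], "rot": [0, 0, 0], "gripper": 1}]'

```text
time: 25.9
ee_pos: [0.6072, -0.0782, 0.154]
tcp_rot: [-2.217, -2.225, -0.001]
contact_force: [-0.1, -0.4, -0.6]
width: 0.0585
```

```bash
python3 - <<'E'
from h import *
go(.606,-.0815,.107)
E
```

```text
t 25.9 tcp [ 0.6072 -0.0782  0.154 ] w 0.0585 F [-0.1 -0.4 -0.6] | trans [-0.067 -0.024  0.941] rot [ 0.001 -0.004  0.024]
```

Emit:
servo_tool --increments '[{"translation": [0, -0.01, 0.2], "rot": [0, 0, 0], "gripper": 1}, {"translation": [0, -0.01, 0.5], "rot": [0, 0, 0], "gripper": 1}, {"translation": [0, -0.01, 0.8], "rot": [0, 0, 0], "gripper": 1}, {"translation": [0, -0.01, 0.93], "rot": [0, 0, 0], "gripper": 1}, {"translation": [0, -0.01, 0.93], "rot": [0, 0, 0], "gripper": 1}, {"translation": [0, -0.01, 0.93], "rot": [0, 0, 0], "gripper": 1}]'

```text
time: 26.5
ee_pos: [0.6054, -0.0816, 0.1082]
tcp_rot: [2.222, 2.221, -0.0]
contact_force: [0.3, -0.2, -0.5]
width: 0.0588
```

```bash
python3 two.py r;python3 - <<'E'
from h import *
go(.606,-.0815,.09)
E
```

```text
side [306.3 216.3] offset 274 176 x6
scene [196.5 230.9] offset 164 190 x6
t 26.65 tcp [ 0.6059 -0.0813  0.1087] w 0.0585 F [-0.1  0.3 -0.5] | trans [-0.007 -0.01   0.009] rot [ 0.009  0.002 -0.001]
t 26.65 tcp [ 0.6059 -0.0813  0.1087] w 0.0585 F [-0.1  0.3 -0.5] | trans [-0.004  0.003  0.374] rot [ 0.009  0.002 -0.001]
```

View pics/wr.png

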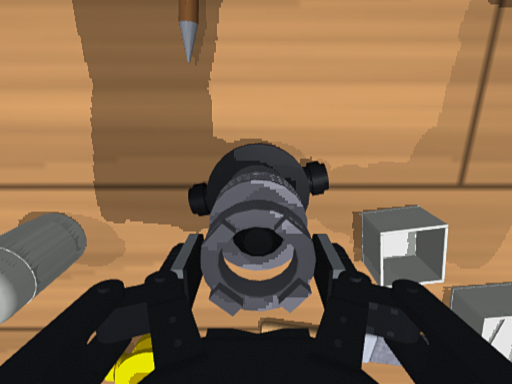

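View pics/twor.png

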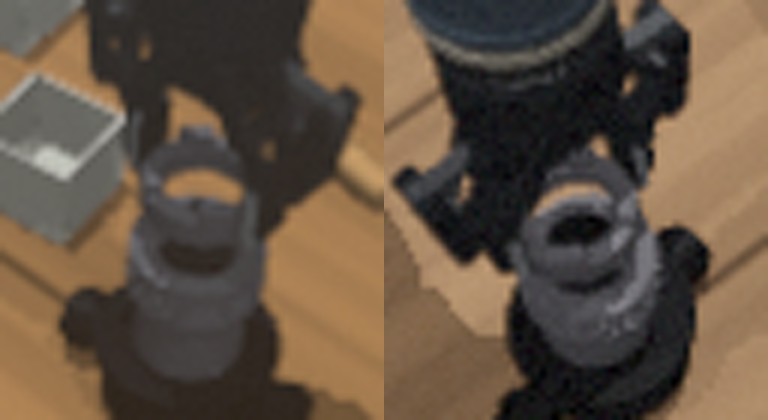

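Aligned. Lowering slowly to about 2 mm above home.

Emit:
servo_tool --increments '[{"translation": [0, 0, 0.1], "rot": [0, 0, 0], "gripper": 1}, {"translation": [0, 0, 0.2], "rot": [0, 0, 0], "gripper": 1}, {"translation": [0, 0, 0.3], "rot": [0, 0, 0], "gripper": 1}, {"translation": [0, 0, 0.4], "rot": [0, 0, 0], "gripper": 1}, {"translation": [0, 0, 0.48], "rot": [0, 0, 0], "gripper": 1}, {"translation": [0, 0, 0.55], "rot": [0, 0, 0], "gripper": 1}, {"translation": [0, 0, 0.55], "rot": [0, 0, 0], "gripper": 1}]'

```text
time: 27.35
ee_pos: [0.6051, -0.081, 0.0798]
tcp_rot: [-2.221, -2.221, 0.001]
contact_force: [-0.0, 0.5, -0.6]
width: 0.0586
```

```bash
python3 two.py s
```

```text
side [305.3 223. ] offset 273 183 x6
scene [197.8 235.3] offset 165 195 x6
t 27.5 tcp [ 0.6056 -0.081   0.0806] w 0.0592 F [ 0.7  0.3 -0.6] | trans [ 0.002 -0.009  0.015] rot [0.001 0.001 0.   ]
```

View pics/ws.png

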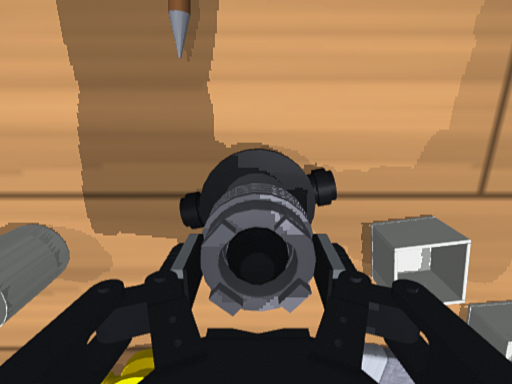

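View pics/twos.png

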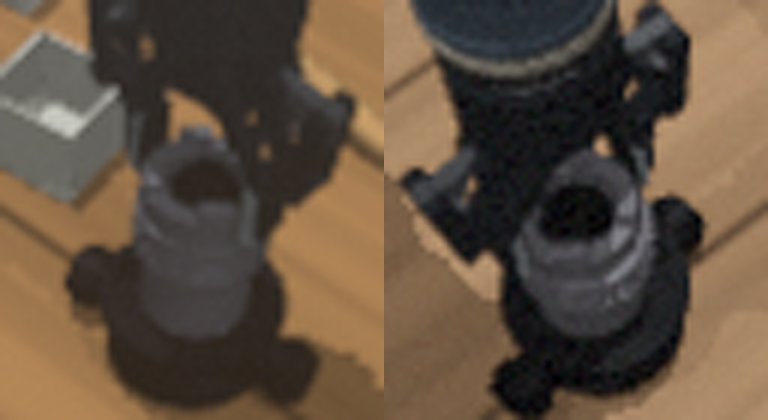

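The ring is concentric and close to the pack. Releasing, rising, and backing off for the final look.

Emit:
servo_tool --increments '[{"translation": [0, 0, 0], "rot": [0, 0, 0], "gripper": 0}, {"translation": [0, 0, 0], "rot": [0, 0, 0], "gripper": 0}, {"translation": [0, 0, 0], "rot": [0, 0, 0], "gripper": 0}, {"translation": [0, 0, 0], "rot": [0, 0, 0], "gripper": 0}, {"translation": [0, 0, 0], "rot": [0, 0, 0], "gripper": 0}, {"translation": [0, 0, -0.3], "rot": [0, 0, 0], "gripper": 0}, {"translation": [0, 0, -0.9], "rot": [0, 0, 0], "gripper": 0}, {"translation": [0, 0, -1.7], "rot": [0, 0, 0], "gripper": 0}, {"translation": [0, 0, -2.4], "rot": [0, 0, 0], "gripper": 0}, {"translation": [0, 0.5, -2.4], "rot": [0, 0, 0], "gripper": 0}, {"translation": [0, 1.1, -2.4], "rot": [0, 0, 0], "gripper": 0}, {"translation": [0, 1.5, -2.4], "rot": [0, 0, 0], "gripper": 0}]'

```text
time: 28.7
ee_pos: [0.682, -0.081, 0.2008]
tcp_rot: [2.221, 2.221, 0.001]
contact_force: [0.3, 0.3, -0.3]
width: 0.0854
```

Emit:
servo_tool --increments '[{"translation": [0, 0, 0], "rot": [0, 0, 0], "gripper": 0}, {"translation": [0, 0, 0], "rot": [0, 0, 0], "gripper": 0}, {"translation": [0, 0, 0], "rot": [0, 0, 0], "gripper": 0}]'

```text
time: 29.0
ee_pos: [0.6797, -0.081, 0.2005]
tcp_rot: [-2.221, -2.221, 0.001]
contact_force: [0.3, 1.8, -0.1]
width: 0.0855
```

```bash
python3 - <<'E'
from h import *
go(.6,0,.2)
o=[]
for n,(u,v) in(("side",(306,228)),("scene",(200,240))):
    im=imaging.camera(n); cv2.imwrite(f"pics/{n}9.png",im[:,:,::-1]); o.append(cv2.resize(im[v-38:v+32,u-32:u+32],None,fx=6,fy=6,interpolation=cv2.INTER_CUBIC))
cv2.imwrite("pics/fin.png",np.hstack(o)[:,:,::-1])
im=imaging.camera('wrist'); cv2.imwrite("pics/w9.png",im[:,:,::-1])
E
```

```text
t 29.0 tcp [ 0.6797 -0.081   0.2005] w 0.0855 F [ 0.3  1.8 -0.1] | trans [ 1.62  -1.594  0.01 ] rot [-0.004  0.     0.001]
```

View pics/fin.png

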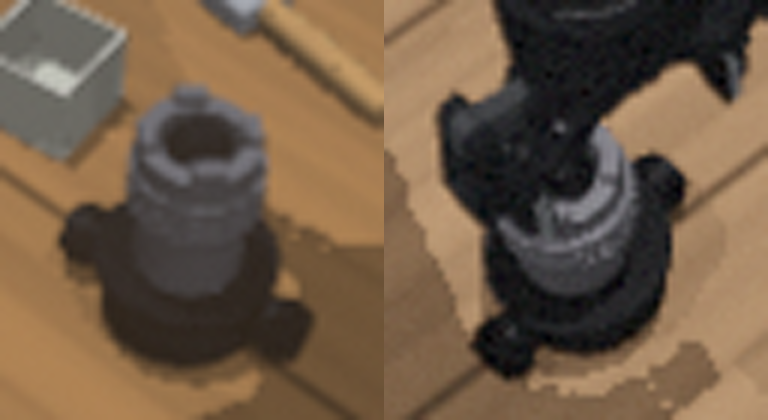

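View pics/w9.png

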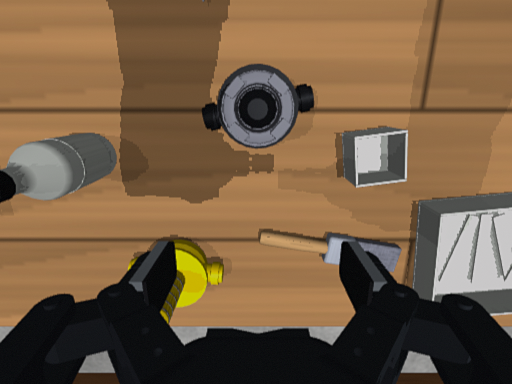

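View pics/side9.png

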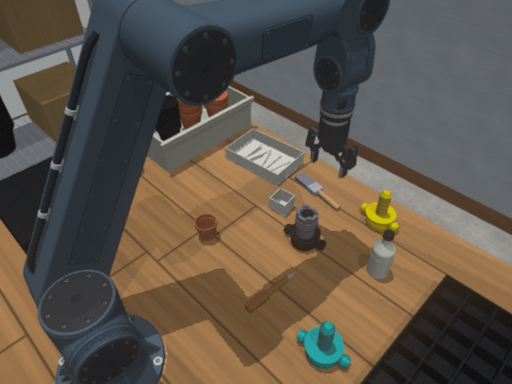

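The stack looks complete, flat and concentric, with bystanders in place. One numeric check of the stack height and centring before handing in.

```bash
python3 - <<'E'
from h import *
ci=imaging.camera_info('side'); R=ci['R'];
v=np.array([R[2][0],R[2][1],0]); v/=np.linalg.norm(v)
for nm,X in(("far tooth top",np.array([.606,-.081,.128])+v*.025),("near ring bottom edge sleeve",np.array([.606,-.081,.04])-v*.027),("near bottom of pack",np.array([.606,-.081,.082])-v*.033)):
    q=R@X+ci['t'];p=(q[0]/q[2]*ci['fx']+ci['cx'],q[1]/q[2]*ci['fy']+ci['cy']);print(nm,np.round(p,1),((p[0]-274)*6,(p[1]-190)*6))
im=cv2.imread("pics/w9.png")[:,:,::-1].copy();w=imaging.camera_info('wrist');T=toolpose(ctrl.read_state())
m=mask(im,'g').copy();g=(im.min(2)>75)&(m>0);z=np.zeros_like(m);z[60:155,205:310]=g[60:155,205:310]
z=cv2.morphologyEx(z,cv2.MORPH_OPEN,np.ones((5,5),np.uint8))
c=max(cv2.findContours(z,0,1)[0],key=cv2.contourArea);h=hullc(c);print(h,cv2.boundingRect(c),plane(*ray(h,w,T),.1).round(4))
E
```

```text
far tooth top [305.8 204.9] (np.float64(190.92096182885575), np.float64(89.46221859059318))
near ring bottom edge sleeve [305.5 239.1] (np.float64(189.27190500921415), np.float64(294.35158712393843))
near bottom of pack [306.9 231.1] (np.float64(197.68288849259352), np.float64(246.3685876221515))
[257.38561481 107.79371377] (221, 71, 73, 75) [ 0.6069 -0.0808  0.1   ]
```

```bash
python3 -c "
from workcell import ctrl
print(ctrl.read_state()['time'], ctrl.hand_in())"
```

```text
the job is handed in; nothing more can be done
29.15 None
```

The filter is rebuilt and handed in at 29 s of the 67 s allowed. The sleeve, the disc pack and the locking ring (teeth up) were threaded on in that order, and each was released 1–3 mm above home to drop the rest of the way.

**Last checks**
- **Height:** in the side view, the far tooth top and the sleeve's lower edge appear within about half a pixel (1–2 mm) of where a fully home stack should show them.
- **Centring:** the wrist view puts the centre of the stack at (0.607, -0.081), within about 1.5 mm of the measured spindle axis.
- **Contact:** the stack looks flat, the gripper is open and clear of it, and forces stayed near zero while the rings were lowered.
- **Bystanders:** those in the final pictures stand where they did. The flask was hidden behind the arm in the side view, and I did not check the full final scene picture for it, but the arm stayed well away from it.

**What failed or disagreed**
- **Missed grasp:** the first sleeve grasp closed over the rim without moving the sleeve. The real fingertips sit well short of the stated tool point, so I went lower for every grasp after that.
- **Fingertip offset:** for the shut fingers, two camera views gave 13 mm short and the wrist view about 29 mm. I did not resolve this and worked from what I saw at each grasp.
- **Spindle axis:** the tip and flange readings differed by 1.5 mm, which is within the ring clearance.

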